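# Load and clamp the reagent lane

## Task

Free the red clamp knob and draw the sliding stop back, then stand every reagent cartridge that is on the bench upright in the lane with its long side across the channel. Slide the stop up so that it holds the cartridges in one closed row against the end stop, with no gaps, and turn the knob to lock it; only then press every cartridge's lid fully home. Leave the tip box, the bottle and the scanner where they are.

Things in the scene. Friction and masses are not known exactly. Their poses are not given: they have to be found in the camera images.
- lane: grey metal loading lane fixed on the bench, 96 x 360 mm and 12 mm thick, origin at the centre of its underside, its y axis along the channel. Channel floor 12 mm above the bench, 68 mm wide (x) between two lips 5 mm high and 6 mm thick. A black end stop 40 mm high stands on the floor at the +y end, its inner face at y = +155 mm
- lane_end (a point): centre of the foot of the end stop's inner face, at channel-floor height; axes as the lane's
- stop (a joint): sliding stop, a blue block in the channel: distance in m from its front face to the end stop's inner face, 0 to 0.255; grows as it is drawn away from the end stop (to the lane's -y). The block is 64 mm wide (x), 60 mm long (y), its top 37 mm above the channel floor, side flanges 92 mm wide up to 19 mm above the floor; only the clamp knob holds it, free it slides with about 2 N
- stop_face (a point): centre of the foot of the sliding stop's front (+y) face, at channel-floor height; moves with the stop; axes as the lane's
- clamp (a joint): red clamp knob on top of the sliding stop: 0 = fully free (grip bar along the lane), 1.4 rad = fully tight (grip bar across the lane); grows clockwise seen from above. The brake bites from about 0.6 rad and holds properly above 1.0; tightening takes up to 0.4 N m. Stays where it is left
- clamp_grip (a point): point on the knob's vertical axis at gripping height, 74 mm above the channel floor, 30 mm behind the stop's front face. The grip bar is 34 mm long along this point's x axis, 14 mm thick along its y axis, and spans from 23 mm below to 7 mm above this point; the stop's top is 37 mm below it. Turns with the knob
- cart1: reagent cartridge with the blue lid: white body 58 mm (x) x 38 mm (y) x 34 mm high, origin at the centre of its underside, 0.16 kg with lid; the lid's top is 48 mm above the origin when raised, 42 mm when home. It belongs in the lane with its 58 mm side across the channel, either way round. May be absent
- lid1 (a joint): push-home blue lid of cartridge 1 (54 x 35 mm, 8 mm thick): 0 = raised 6 mm with a black gap showing, 0.006 m = fully home; needs about 7 N downwards and stays where it is left
- lid1_top (a point): centre of the top face of the blue lid
- cart2: reagent cartridge with the green lid: white body 58 mm (x) x 38 mm (y) x 34 mm high, origin at the centre of its underside, 0.16 kg with lid; the lid's top is 48 mm above the origin when raised, 42 mm when home. It belongs in the lane with its 58 mm side across the channel, either way round. May be absent
- lid2 (a joint): push-home green lid of cartridge 2 (54 x 35 mm, 8 mm thick): 0 = raised 6 mm with a black gap showing, 0.006 m = fully home; needs about 7 N downwards and stays where it is left
- lid2_top (a point): centre of the top face of the green lid
- cart3: reagent cartridge with the yellow lid: white body 58 mm (x) x 38 mm (y) x 34 mm high, origin at the centre of its underside, 0.16 kg with lid; the lid's top is 48 mm above the origin when raised, 42 mm when home. It belongs in the lane with its 58 mm side across the channel, either way round. May be absent
- lid3 (a joint): push-home yellow lid of cartridge 3 (54 x 35 mm, 8 mm thick): 0 = raised 6 mm with a black gap showing, 0.006 m = fully home; needs about 7 N downwards and stays where it is left
- lid3_top (a point): centre of the top face of the yellow lid
- cart4: reagent cartridge with the orange lid: white body 58 mm (x) x 38 mm (y) x 34 mm high, origin at the centre of its underside, 0.16 kg with lid; the lid's top is 48 mm above the origin when raised, 42 mm when home. It belongs in the lane with its 58 mm side across the channel, either way round. May be absent
- lid4 (a joint): push-home orange lid of cartridge 4 (54 x 35 mm, 8 mm thick): 0 = raised 6 mm with a black gap showing, 0.006 m = fully home; needs about 7 N downwards and stays where it is left
- lid4_top (a point): centre of the top face of the orange lid
- cart5: reagent cartridge with the red lid: white body 58 mm (x) x 38 mm (y) x 34 mm high, origin at the centre of its underside, 0.16 kg with lid; the lid's top is 48 mm above the origin when raised, 42 mm when home. It belongs in the lane with its 58 mm side across the channel, either way round. May be absent
- lid5 (a joint): push-home red lid of cartridge 5 (54 x 35 mm, 8 mm thick): 0 = raised 6 mm with a black gap showing, 0.006 m = fully home; needs about 7 N downwards and stays where it is left
- lid5_top (a point): centre of the top face of the red lid
- tipbox: bystander: grey pipette-tip box, 122 x 82 x 65 mm, origin under its centre
- bottle: bystander: amber bottle, 64 mm diameter, 150 mm high, origin under its centre
- scanner: bystander: black barcode scanner lying on the bench, about 135 x 50 x 34 mm, its long side along x
Mind the look-alikes: they are no part of the job. What is shaped like the cart5 but purple is not meant. Leave any purple look-alike of the cart2 alone.

How it is judged (in metres and radians):
On the way, in this order (a step that is already met when the one before it is completed fails the run):
1. the clamp knob is freed (value of joint clamp below 0.4 rad), for 0.2 s.
2. every cartridge stands in the lane between the stops (x of cart1 in the frame of lane between -0.008 and 0.008 m and y of cart1 in the frame of lane between -0.09 and 0.145 m and z of cart1 in the frame of lane between 0.009 and 0.015 m and angle between each of cart1, cart2, cart3, cart4, cart5's own z axis and vertical below 0.08 rad and x of cart2 in the frame of lane between -0.008 and 0.008 m and y of cart2 in the frame of lane between -0.09 and 0.145 m and z of cart2 in the frame of lane between 0.009 and 0.015 m and x of cart3 in the frame of lane between -0.008 and 0.008 m and y of cart3 in the frame of lane between -0.09 and 0.145 m and z of cart3 in the frame of lane between 0.009 and 0.015 m and x of cart4 in the frame of lane between -0.008 and 0.008 m and y of cart4 in the frame of lane between -0.09 and 0.145 m and z of cart4 in the frame of lane between 0.009 and 0.015 m and x of cart5 in the frame of lane between -0.008 and 0.008 m and y of cart5 in the frame of lane between -0.09 and 0.145 m and z of cart5 in the frame of lane between 0.009 and 0.015 m and y of each of cart1, cart2, cart3, cart4, cart5 in the frame of stop_face above 0.015 m), for 0.2 s.
3. the row is closed up between the stops and the knob is locked (all of step 2 and (y of cart1 in the frame of lane_end between -0.0225 and -0.015 m or y of cart2 in the frame of lane_end between -0.0225 and -0.015 m or y of cart3 in the frame of lane_end between -0.0225 and -0.015 m or y of cart4 in the frame of lane_end between -0.0225 and -0.015 m or y of cart5 in the frame of lane_end between -0.0225 and -0.015 m) and (y of cart1 in the frame of stop_face between 0.015 and 0.0225 m or y of cart2 in the frame of stop_face between 0.015 and 0.0225 m or y of cart3 in the frame of stop_face between 0.015 and 0.0225 m or y of cart4 in the frame of stop_face between 0.015 and 0.0225 m or y of cart5 in the frame of stop_face between 0.015 and 0.0225 m) and (distance between cart1 and cart2 below 0.0415 m or distance between cart1 and cart3 below 0.0415 m or distance between cart1 and cart4 below 0.0415 m or distance between cart1 and cart5 below 0.0415 m) and (distance between cart2 and cart1 below 0.0415 m or distance between cart2 and cart3 below 0.0415 m or distance between cart2 and cart4 below 0.0415 m or distance between cart2 and cart5 below 0.0415 m) and (distance between cart3 and cart1 below 0.0415 m or distance between cart3 and cart2 below 0.0415 m or distance between cart3 and cart4 below 0.0415 m or distance between cart3 and cart5 below 0.0415 m) and (distance between cart4 and cart1 below 0.0415 m or distance between cart4 and cart2 below 0.0415 m or distance between cart4 and cart3 below 0.0415 m or distance between cart4 and cart5 below 0.0415 m) and (distance between cart5 and cart1 below 0.0415 m or distance between cart5 and cart2 below 0.0415 m or distance between cart5 and cart3 below 0.0415 m or distance between cart5 and cart4 below 0.0415 m) and (distance between any of cart1, cart2 and cart3 below 0.0415 m or distance between any of cart1, cart2 and cart4 below 0.0415 m or distance between any of cart1, cart2 and cart5 below 0.0415 m) and (distance between any of cart1, cart3 and cart2 below 0.0415 m or distance between any of cart1, cart3 and cart4 below 0.0415 m or distance between any of cart1, cart3 and cart5 below 0.0415 m) and (distance between any of cart1, cart4 and cart2 below 0.0415 m or distance between any of cart1, cart4 and cart3 below 0.0415 m or distance between any of cart1, cart4 and cart5 below 0.0415 m) and (distance between any of cart1, cart5 and cart2 below 0.0415 m or distance between any of cart1, cart5 and cart3 below 0.0415 m or distance between any of cart1, cart5 and cart4 below 0.0415 m) and (distance between any of cart2, cart3 and cart1 below 0.0415 m or distance between any of cart2, cart3 and cart4 below 0.0415 m or distance between any of cart2, cart3 and cart5 below 0.0415 m) and (distance between any of cart2, cart4 and cart1 below 0.0415 m or distance between any of cart2, cart4 and cart3 below 0.0415 m or distance between any of cart2, cart4 and cart5 below 0.0415 m) and (distance between any of cart2, cart5 and cart1 below 0.0415 m or distance between any of cart2, cart5 and cart3 below 0.0415 m or distance between any of cart2, cart5 and cart4 below 0.0415 m) and (distance between any of cart3, cart4 and cart1 below 0.0415 m or distance between any of cart3, cart4 and cart2 below 0.0415 m or distance between any of cart3, cart4 and cart5 below 0.0415 m) and (distance between any of cart3, cart5 and cart1 below 0.0415 m or distance between any of cart3, cart5 and cart2 below 0.0415 m or distance between any of cart3, cart5 and cart4 below 0.0415 m) and (distance between any of cart4, cart5 and cart1 below 0.0415 m or distance between any of cart4, cart5 and cart2 below 0.0415 m or distance between any of cart4, cart5 and cart3 below 0.0415 m) and value of joint clamp above 1 rad), for 0.2 s.
4. every lid is pressed home (value of joint each of lid1, lid2, lid3, lid4, lid5 above 0.0045 m), for 0.2 s.
At the end, for the whole second after the job is handed in: All cartridges present stand upright (0.08 rad) on the channel floor, within 8 mm of its centre line, in one row between the stops with no gap over 3.5 mm; knob past 1.0 rad; every lid at least 4.5 of its 6 mm down; all at rest (all of step 3 and all of step 4 and linear speed of each of cart1, cart2, cart3, cart4, cart5 below 0.02 m/s); the robot touches nothing.
It fails at once if the tip box, bottle or scanner was shifted more than 40 mm (distance of any of tipbox, bottle, scanner from where it was at the start of the episode above 0.04 m).
Of cart1, cart2, cart3, cart4, cart5 only 3 to 5 are there at a start; the rules pass over those that are not, and their reading is None.
At some moment in a run one of cart1, cart2, cart3, cart4, cart5 may be knocked a few centimetres aside while the robot is not near it.
Once in a run the grip may slacken for a moment while it holds something.
It also fails if it takes over 210 s, if anything falls off the work surface, if the arm or the gripper's body presses on something with over 40 N, if the wrist force passes 120 N, or if a joint passes its speed limit or range.

## Robot

A 6-joint arm with a two-finger parallel gripper is mounted at the origin on the work surface. World frame = base frame: x ahead of the robot, y to its left, z up, the work surface at z = 0. Lengths are in mm, angles in rad, forces in N, time in s.
With the tool pointing down it reaches from about 325 to 925 mm from the base axis. Payload 3.1 kg.
Tool frame: the origin (TCP) lies at the very end of the fingers, on their centre line; the grasp point (between the pads) lies 19 mm behind it; x points along the fingers, y is the direction in which the jaws open and shut, and the axes are right-handed (so a half turn about x gives the same grasp; the last joint's range is limited). The gripper opens to 85 mm and grips with 20 to 120 N. Pads are 22 mm wide; open, the fingers measure 114 mm over their backs; the gripper's body (76 mm by 85 mm) begins 54 mm behind the grasp point. The pads swing forward as they close: fully open they stand 13 mm farther back than shut.
Start: joints at [1.134, 0.217, 1.613, -0, 1.311, -0.112], TCP at [199.431, 592.34, 201.5] pointing down, gripper open.
Joint ranges: [-2.75, 2.75], [-0.78, 2.1], [0.31, 2.55], [-1.13, 4.27], [0.13, 2.63], [-2.58, 2.58]. Speed limits (rad/s): [2.79, 2.79, 3.14, 3.14, 3.14, 3.14].

## Interface

Orientations are given as a rotation vector (axis times angle).
In Python, from bench import get_state, snapshot, sign_off, silhouettes, spot_point gives the robot as it stands.
- The arm moves only by the tool arm_command, never from a script. Its argument "steps" is a list that holds one entry, the list of rows, each a list of 4 numbers: the shift along the tool's x, y, z in cm, then the turn about the tool's x in rad. A call has exactly 5 rows; each row is the pose to reach, as a shift and turn from the pose commanded when the call began, along the tool's axes at that moment; what a row does not reach only later rows make up. A row lasts 1/8 s, in which the tool goes at most 62.5 mm and 10.7 degrees, less where a joint would pass 70% of its speed; a pose out of reach is approached as far as the arm can. A call with a gripper value outside its range is refused whole. "grip" is the finger opening in cm, from 0 to 8.54, set as the call begins (left out, the last holds). The fingers move at their own pace and stop on an object; "grip_force" is the grip in N (left out, the last holds). Time passes only in rows, so rows that repeat a pose let the fingers close, or fill a call up. It gives the time, the measured TCP pose, the force and the opening at its end, in the units of the state.
- get_state(): the state, without advancing time (a new reading comes with each control period).
- snapshot(name): name is "scene" or "top" or "wrist"; returns a dict with "img" (384x512x3 uint8, red, green, blue), "K" (3x3 intrinsics, pixels), "position" and "orientation" of the camera in the world; the wrist camera has in their place "T_tool_cam" (4x4, takes a point from camera to tool coordinates, whose origin is the TCP and whose axes are the tool frame's). Camera axes: x right, y down, z forward; pixel columns grow to the right and rows downward; lengths in mm; the calibration is good to about 2 mm. A picture is of the moment at which its call begins: read the wrist's pose just before it. There is no depth.
- sign_off(): hands the job in, once; it reports no verdict.
Trained networks look in the newest picture that a camera, given by its name, has taken for a name from the list of things; names that differ only in an ending like _2 or _b are one class to them, and where a whole thing is asked for, a point or a joint stands for the part that bears it (a point fixed in the world has none). Each returns a list of dicts, best first, with "score" (0 to 1); they miss things now and then, are a little off and sometimes report something else, mostly with a low value. They report only what shows in the picture. A call takes as long as a camera call. They do not tell look-alikes from the thing itself.
- silhouettes(query, camera): "mask" (384x512 bool, what is visible of it).
- spot_point(query, camera): "centre" ([x, y, z] in mm, in world coordinates, good to about 4 mm: a listed point, or the origin of a listed thing).
The state is a dict: "clock": time; "joints": joint angles; "joint_velocities": joint speeds; "tau": joint torques, N m; "eef_pos": TCP position; "orientation": TCP orientation; "wrist_force": force on the tool from outside, world axes, zero at the start; "torque": the same for the moment, N m; "finger_gap": finger opening in mm.
Only numpy, scipy, OpenCV 4.12 (cv2) and the standard library are available. Lean on these libraries where they do the work, as an engineer would, in place of code of your own. Each camera call takes 0.05 s, during which the arm holds its last target.

## Working session

There is one attempt and no reset: what is moved stays moved. The work goes in short steps, Python scripts to look and compute and a tool call to move; the robot and the scene stay as the last step left them, time stands still between calls to the robot, and variables do not carry over. Pictures are saved under pics/ and viewed, and the job is handed in when it is done.

Besides the shell and the picture viewer there is one more tool, called in YAML: its name, and indented under it one key for each argument. arm_command: Moves the arm, as the interface text tells. Its arguments: {"type":"object","properties":{"steps":{"type":"array"},"grip":{"type":"number"},"grip_force":{"type":"number"}},"required":["steps"]}

```bash
mkdir -p pics; ls; cat > h.py <<'E'
import numpy as np, cv2
from bench import get_state, snapshot, sign_off, silhouettes, spot_point
def snap(cam,name,scale=1.5,crop=None):
    s=snapshot(cam); im=cv2.cvtColor(np.array(s["img"],dtype=np.uint8),cv2.COLOR_RGB2BGR)
    if crop: 
        a,b,c,d=crop; im=im[b:d,a:c]
    im=cv2.resize(im,None,fx=scale,fy=scale,interpolation=cv2.INTER_CUBIC)
    cv2.imwrite("pics/"+name+".png",im); return s
E
python3 - <<'E'
from h import *
print(get_state())
for c in ["scene","top","wrist"]:
    s=snap(c,c+"0"); print({k:v for k,v in s.items() if k!="img"})
    for q in ["lane","cart1","cart2","cart3","cart4","cart5","clamp_grip","stop_face","lane_end","tipbox","bottle","scanner"]:
        try: print(c,q,[(round(d["score"],2),np.round(d["centre"]).tolist()) for d in spot_point(q,c)][:3])
        except Exception as e: print(q,e)
E
```

```text
pics
{'clock': 0.0, 'joints': array([ 1.13376612e+00,  2.17783798e-01,  1.61493780e+00,  8.50917487e-07,
        1.31128609e+00, -1.12202570e-01]), 'joint_velocities': array([-5.92309485e-05, -9.91273909e-04, -1.02934488e-03,  1.04010809e-04,
        2.23978457e-04, -1.11281234e-04]), 'tau': array([ 5.30179223e-04, -3.96839583e+01, -3.03858590e+01, -6.75696128e-05,
        9.69542947e-03,  6.75519800e-06]), 'eef_pos': array([199.06813308, 591.51358481, 200.14805478]), 'orientation': array([ 0.25310696,  1.5563789 , -0.2567715 ]), 'wrist_force': array([-0.85788656, -0.01752538,  0.19938102]), 'torque': array([-0.04910245, -0.00227816, -0.03935221]), 'finger_gap': 85.34105651567141}
{'K': array([[406.65289654,   0.        , 255.96820471],
       [  0.        , 406.65289654, 193.37778152],
       [  0.        ,   0.        ,   1.        ]]), 'position': array([1013.26960476,  132.09378917, 1073.95826251]), 'orientation': array([-1.68672721, -2.17557969,  0.57451052])}
scene lane [(0.65, [636.0, -20.0, 6.0]), (0.63, [633.0, 62.0, 10.0])]
scene cart1 [(0.85, [436.0, 8.0, 4.0]), (0.84, [45
[... 2117 characters left out ...]
: array([[-1.29951433e-03, -3.10392331e-01,  9.50607654e-01,
        -1.72287421e+02],
       [ 9.99998939e-01,  2.22945313e-04,  1.43983005e-03,
        -4.65933443e-01],
       [-6.58845727e-04,  9.50608516e-01,  3.10391712e-01,
        -8.03667295e+01],
       [ 0.00000000e+00,  0.00000000e+00,  0.00000000e+00,
         1.00000000e+00]])}
wrist lane []
wrist cart1 [(0.83, [264.0, 245.0, 1.0])]
wrist cart2 [(0.83, [264.0, 245.0, 1.0])]
wrist cart3 [(0.83, [264.0, 245.0, 1.0])]
wrist cart4 [(0.83, [264.0, 245.0, 1.0])]
wrist cart5 [(0.83, [264.0, 245.0, 1.0])]
wrist clamp_grip []
wrist stop_face []
wrist lane_end []
wrist tipbox [(0.75, [485.0, 458.0, 2.0])]
wrist bottle []
wrist scanner []
```

View pics/scene0.png

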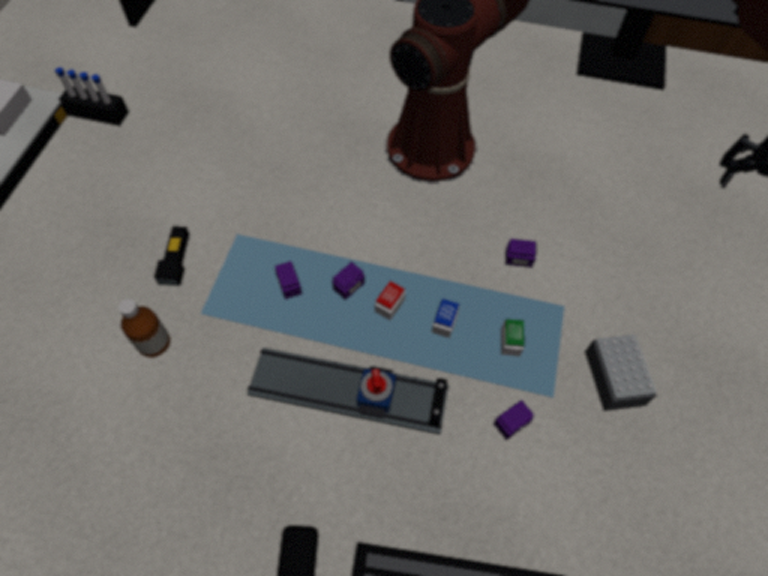

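View pics/top0.png

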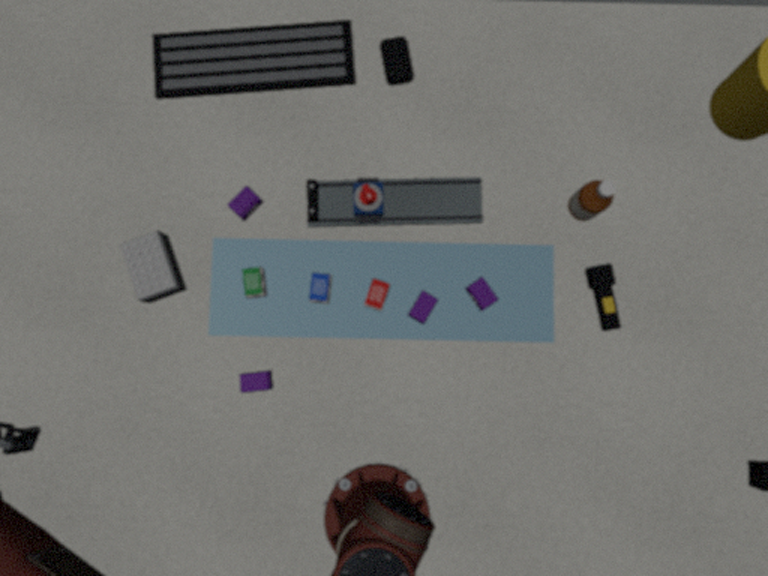

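View pics/wrist0.png

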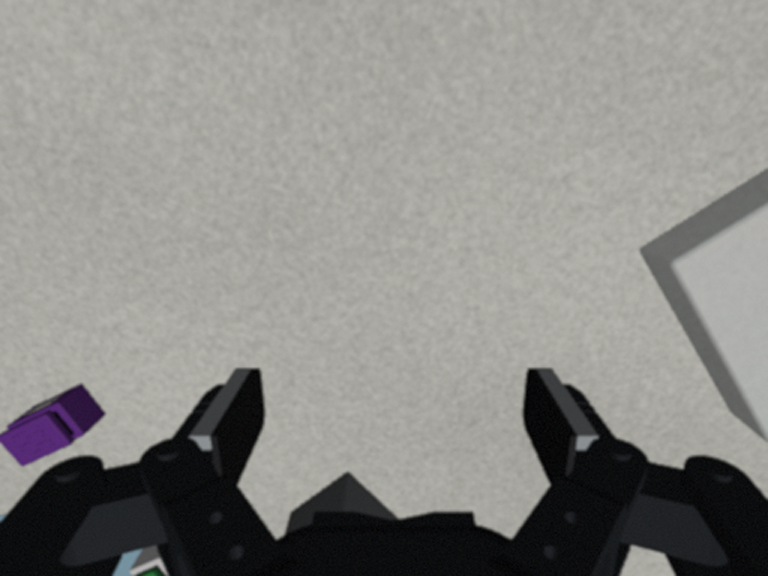

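```bash
python3 - <<'E'
from h import *
print(get_state()["clock"])
snapshot("scene");snapshot("top");
for c in ["scene","top"]:
    print(c,[(round(d["score"],2),np.round(d["centre"]).tolist()) for d in spot_point("cart1",c)])
    for l in range(1,6): print(c,l,[(round(d["score"],2),np.round(d["centre"]).tolist()) for d in spot_point("lid%d_top"%l,c)])
s=get_state();print(s["clock"])
E
```

```text
1.95
scene [(0.95, [621.0, 280.0, -1.0]), (0.89, [436.0, 4.0, 4.0]), (0.88, [413.0, -82.0, -6.0]), (0.66, [444.0, -199.0, 1.0]), (0.63, [447.0, 124.0, 0.0]), (0.57, [456.0, 256.0, 2.0]), (0.31, [633.0, -17.0, 3.0])]
scene 1 [(0.78, [449.0, 121.0, 47.0])]
scene 2 [(0.81, [618.0, 284.0, 47.0]), (0.75, [462.0, 256.0, 46.0]), (0.67, [266.0, 246.0, 46.0])]
scene 3 []
scene 4 []
scene 5 [(0.67, [442.0, -201.0, 50.0]), (0.56, [417.0, -81.0, 51.0]), (0.45, [438.0, 8.0, 49.0])]
top [(0.85, [447.0, 124.0, 1.0]), (0.82, [460.0, 254.0, 0.0]), (0.81, [442.0, 10.0, -1.0]), (0.73, [261.0, 241.0, 2.0]), (0.7, [613.0, 282.0, 0.0]), (0.62, [443.0, -202.0, -0.0]), (0.56, [417.0, -81.0, -1.0])]
top 1 [(0.74, [451.0, 123.0, 50.0]), (0.38, [457.0, 254.0, 48.0])]
top 2 [(0.77, [614.0, 279.0, 46.0]), (0.76, [257.0, 248.0, 49.0]), (0.67, [457.0, 257.0, 49.0]), (0.19, [633.0, -407.0, 0.0])]
top 3 []
top 4 []
top 5 [(0.69, [438.0, 9.0, 48.0]), (0.58, [444.0, -196.0, 45.0])]
2.65
```

Look-alikes, pixels in the enlarged top view:
- **Wanted:** the green lid at (253,281), the blue lid at (319,287) and the red lid at (377,293). All three have white bodies. No yellow or orange lid shows.
- **Purple look-alikes, leave alone:** (245,203), (256,381), (423,306) and (482,292).
- **Red knob:** on the stop at (368,196). It is no cartridge.

Next come a close crop and the precise poses.

```bash
cat >> h.py <<'E'
from scipy.spatial.transform import Rotation as Rn
def cam_pose(s,st=None):
    if "T_tool_cam" in s:
        T=np.eye(4);T[:3,:3]=Rn.from_rotvec(st["orientation"]).as_matrix();T[:3,3]=st["eef_pos"]
        T=T@s["T_tool_cam"]; return T[:3,:3],T[:3,3]
    return Rn.from_rotvec(s["orientation"]).as_matrix(),np.array(s["position"])
def to_plane(s,uv,z,st=None):
    R,p=cam_pose(s,st); uv=np.atleast_2d(uv).astype(float)
    d=np.c_[uv,np.ones(len(uv))]@np.linalg.inv(s["K"]).T@R.T
    return p+d*((z-p[2])/d[:,2])[:,None]
def rectify(s,c,z,half,name,st=None,ppm=3):
    "metric picture of plane z: columns = world -y ->, rows = -x"
    R,p=cam_pose(s,st); n=int(2*half*ppm)
    cc,rr=np.meshgrid(np.arange(n),np.arange(n))
    X=c[0]+half-rr/ppm; Y=c[1]+half-cc/ppm
    P=(np.stack([X,Y,np.full_like(X,z)],-1)-p)@R
    uv=P@s["K"].T; uv=(uv[...,:2]/uv[...,2:]).astype(np.float32)
    im=cv2.remap(s["img"].astype(np.uint8),uv[...,0],uv[...,1],cv2.INTER_CUBIC)
    if name: cv2.imwrite("pics/"+name+".png",im[...,::-1])
    return im
def lid(s,c,hue,z=48,st=None,half=45,smin=110,ppm=3):
    im=rectify(s,c,z,half,None,st,ppm); hsv=cv2.cvtColor(im,cv2.COLOR_RGB2HSV).astype(int)
    dh=np.abs(hsv[...,0]-hue);dh=np.minimum(dh,180-dh)
    m=((dh<10)&(hsv[...,1]>smin)&(hsv[...,2]>60)).astype(np.uint8)
    m=cv2.morphologyEx(m,cv2.MORPH_CLOSE,np.ones((13,13)))
    n,l,stt,ce=cv2.connectedComponentsWithStats(m)
    if n<2: return None
    i=1+np.argmax(stt[1:,4]); m=(l==i).astype(np.uint8)
    (cx,cy),(w,h),_=r=cv2.minAreaRect(cv2.findContours(m,0,2)[0][0])
    b=cv2.boxPoints(r); e=b[1]-b[0]; f=b[2]-b[1]
    e=e if np.hypot(*e)>np.hypot(*f) else f
    v=np.array([-e[1],-e[0]]) # world x,y of long side
    return np.round([c[0]+half-cy/ppm,c[1]+half-cx/ppm,np.degrees(np.arctan2(v[1],v[0]))%180,max(w,h)/ppm,min(w,h)/ppm],1)
E
python3 - <<'E'
from h import *
R=Rn.from_rotvec(get_state()["orientation"]).as_matrix();print(R.round(3))
for c in ["scene","top"]:
    s=snapshot(c)
    for n,p,h in [("green",(459,255),60),("blue",(447,124),115),("red",(440,8),0)]:
        print(c,n,lid(s,p,h))
    rectify(s,(630,0),17,200,"lane_"+c,ppm=1.5)
    im=[rectify(s,p,48,45,None,ppm=3) for p in [(459,255),(447,124),(440,8)]]
    cv2.imwrite("pics/lids_%s.png"%c,np.hstack(im)[...,::-1])
E
```

```text
[[ 0.     0.319  0.948]
 [-0.     0.948 -0.319]
 [-1.    -0.     0.   ]]
scene green [460.2 255.    9.5  49.6  31.1]
scene blue [449.3 123.7 175.2  55.9  37.7]
scene red [440.2  10.9 162.   53.8  34.2]
top green [436.6 250.7 102.   29.9  10.8]
top blue [447.5 122.6 175.2  53.1  35. ]
top red [436.1   8.3 162.6  51.7  33.2]
```

View pics/lane_top.png

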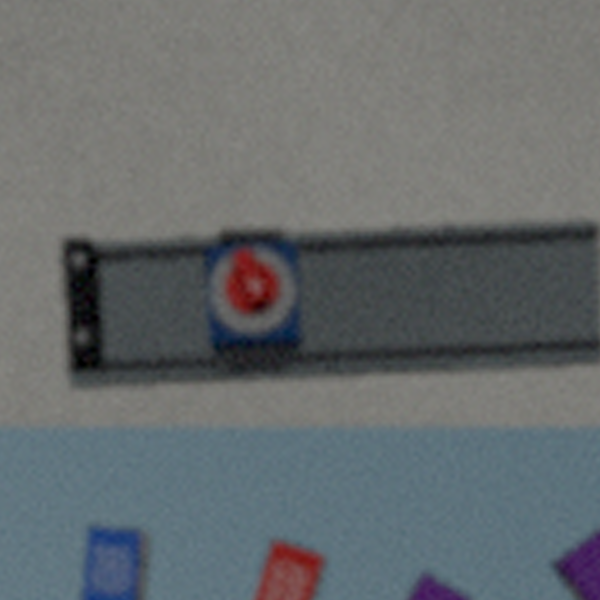

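View pics/lids_top.png

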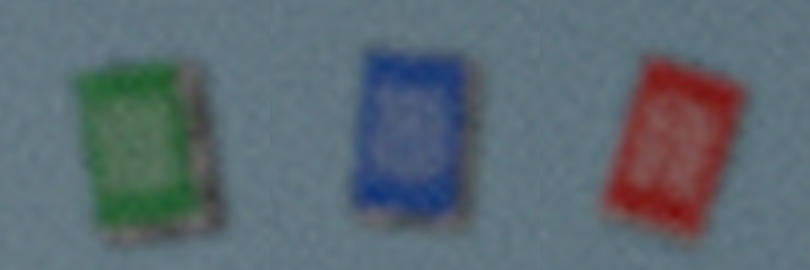

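```bash
cat >> h.py <<'E'
def delta(xyz,yaw_deg=None,st=None):
    "shift in tool axes (cm) and turn to bring TCP to xyz, tool y axis to angle yaw_deg in world"
    st=st or get_state(); R=Rn.from_rotvec(st["orientation"]).as_matrix()
    d=R.T@(np.array(xyz,float)-st["eef_pos"])/10
    y=np.degrees(np.arctan2(R[1,1],R[0,1])); t=0
    if yaw_deg is not None: t=-np.radians((yaw_deg-y+180)%360-180)
    print("t",round(st["clock"],2),"at",np.round(st["eef_pos"],1),"yaw",round(y,1),"gap",round(st["finger_gap"],1),"F",np.round(st["wrist_force"],1),"| d cm",d.round(2),"turn",round(t,3))
E
python3 -c "
from h import *
delta((632,40,200),2.7)"
```

```text
t 2.75 at [199.4 592.3 201.5] yaw 71.4 gap 85.4 F [-0.6  0.1 -0.1] | d cm [  0.15 -38.54  58.62] turn 1.199
```

arm_command:
  steps:
    - [[0,-2.5,3.9,0],[0,-5.1,7.8,0],[0,-7.7,11.7,0],[0,-10.2,15.6,0],[0,-12.8,19.5,0]]

```text
clock: 3.38
eef_pos: [344.3, 407.7, 201.7]
orientation: [0.255, 1.555, -0.254]
wrist_force: [-0.0, 0.1, -0.5]
finger_gap: 85.7
```

arm_command:
  steps:
    - [[0,-2.5,3.9,0],[0,-5.1,7.8,0],[0,-7.7,11.7,0],[0,-10.2,15.6,0],[0,-12.8,19.5,0]]

```text
clock: 4.0
eef_pos: [488.3, 224.0, 201.8]
orientation: [0.255, 1.555, -0.255]
wrist_force: [0.1, -0.1, -0.1]
finger_gap: 85.7
```

arm_command:
  steps:
    - [[0,-2.5,3.9,0.16],[0,-5.1,7.8,0.32],[0,-7.7,11.7,0.48],[0,-10.2,15.6,0.64],[0,-12.8,19.5,0.8]]

```text
clock: 4.62
eef_pos: [632.2, 40.5, 201.6]
orientation: [0.879, 1.386, -0.879]
wrist_force: [0.9, -0.2, 0.1]
finger_gap: 85.5
```

```bash
python3 -c "
from h import *
delta((632,40,200),2.7)"
```

```text
t 4.62 at [632.2  40.5 201.6] yaw 25.2 gap 85.5 F [ 0.9 -0.2  0.1] | d cm [ 0.16 -0.04  0.03] turn 0.394
```

Fast tracking. I'll finish the turn and then look.

arm_command:
  steps:
    - [[0,0,0,0.13],[0,0,0,0.26],[0,0,0,0.394],[0,0,0,0.394],[0,0,0,0.394]]

```text
clock: 5.25
eef_pos: [631.3, 41.8, 201.5]
orientation: [1.169, 1.234, -1.169]
wrist_force: [-0.0, 0.1, 0.3]
finger_gap: 85.4
```

```bash
python3 - <<'E'
from h import *
st=get_state()
s=snap("wrist","w1"); delta((632,40,200),2.7)
rectify(s,(632,30),17,190,"w1r",st,1.5)
for q in ["clamp_grip","stop_face","lane_end","lane"]: print(q,[(round(d["score"],2),np.round(d["centre"],1).tolist()) for d in spot_point(q,"wrist")])
im=rectify(s,(632,40),93,50,"w1k",st,6)
E
```

```text
t 5.3 at [631.3  41.8 201.5] yaw 3.1 gap 85.8 F [-0.1 -0.   0.1] | d cm [0.15 0.06 0.18] turn 0.007
clamp_grip [(0.83, [625.9, 33.6, 87.6])]
stop_face [(0.69, [628.6, 60.5, 12.3])]
lane_end [(0.83, [628.3, 135.2, 9.5]), (0.63, [632.4, -22.8, 6.9]), (0.31, [437.8, 13.1, -3.3])]
lane [(0.81, [630.3, -22.9, 2.7])]
```

View pics/w1.png

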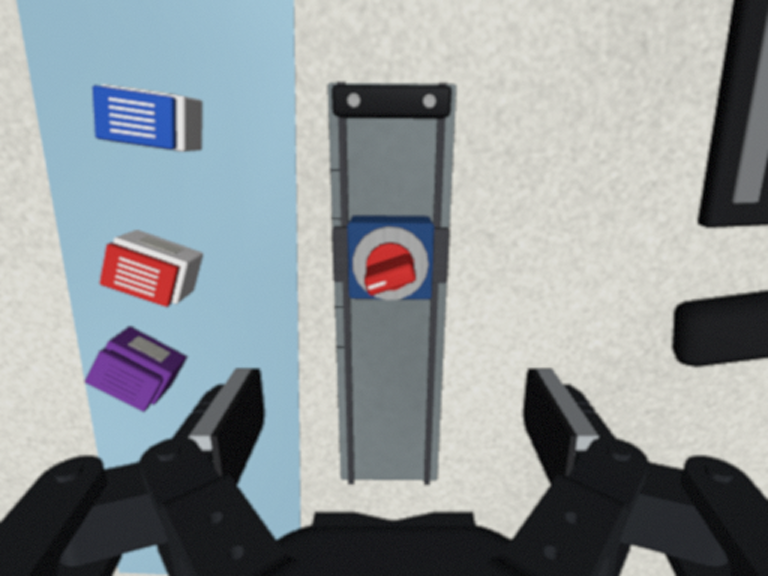

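View pics/w1r.png

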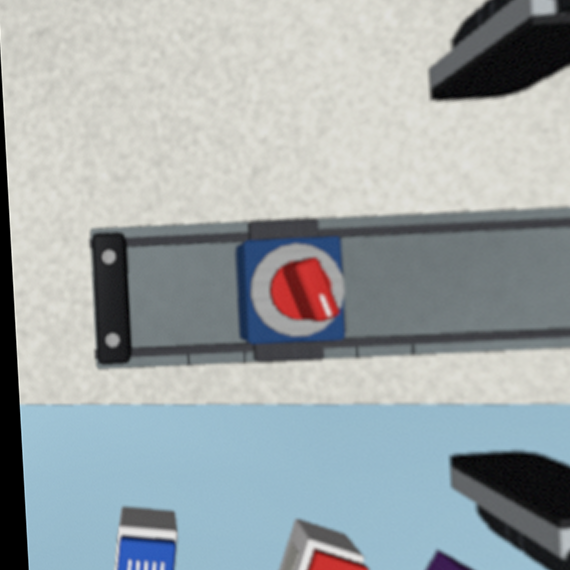

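View pics/w1k.png

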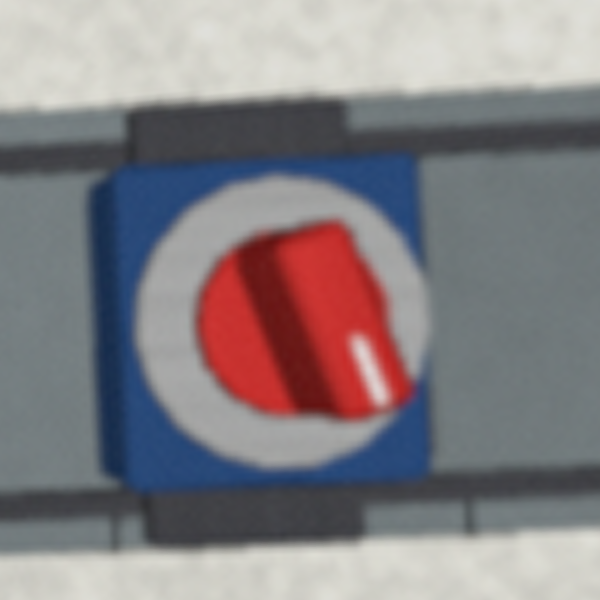

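```bash
python3 - <<'E'
from h import *
delta((629.3,33,110),-71.6)
E
```

```text
t 5.5 at [631.3  41.8 201.5] yaw 3.0 gap 85.6 F [-0.4 -0.6 -0.7] | d cm [ 9.15 -0.24  0.87] turn 1.302
```

arm_command:
  steps:
    - [[1.5,0,0.2,0.17],[3,-0.1,0.4,0.34],[4.5,-0.2,0.7,0.51],[5,-0.2,0.87,0.68],[5.5,-0.24,0.87,0.85]]

```text
clock: 6.12
eef_pos: [629.2, 32.8, 146.1]
orientation: [1.771, 0.715, -1.772]
wrist_force: [-0.2, 0.0, 0.3]
finger_gap: 85.3
```

arm_command:
  steps:
    - [[1,0,0,0.16],[2,0,0,0.32],[3.65,0,0,0.45],[3.65,0,0,0.45],[3.65,0,0,0.45]]

```text
clock: 6.75
eef_pos: [629.7, 32.9, 110.5]
orientation: [2.046, 0.335, -2.045]
wrist_force: [-0.7, 0.0, 0.2]
finger_gap: 85.2
```

```bash
python3 - <<'E'
from h import *
snap("wrist","w2")
delta((629.3,33,67),-71.6)
E
```

```text
t 6.8 at [630.   32.9 110.9] yaw -71.4 gap 85.5 F [-0.4 -0.6  0.4] | d cm [ 4.39 -0.04  0.07] turn 0.003
```

View pics/w2.png

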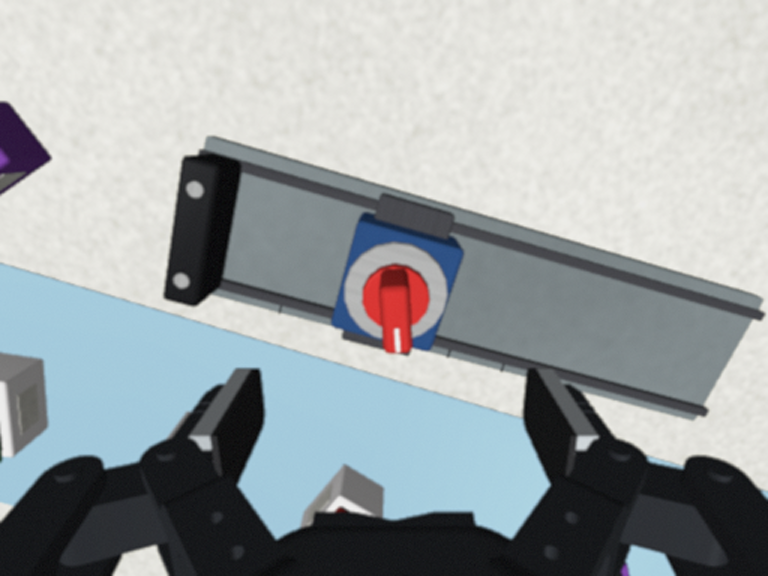

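The wrist view shows the bar at (397,310), standing between the open jaws and nearly square to them. Going down to close on it.

arm_command:
  steps:
    - [[1.5,0,0,0],[3,0,0,0],[4.3,0,0,0],[4.3,0,0,0],[4.3,0,0,0]]

```text
clock: 7.42
eef_pos: [629.5, 32.9, 66.9]
orientation: [2.047, 0.333, -2.047]
wrist_force: [-0.7, 0.4, -0.0]
finger_gap: 85.6
```

arm_command:
  steps:
    - [[0,0,0,0],[0,0,0,0],[0,0,0,0],[0,0,0,0],[0,0,0,0]]
  grip: 0.8
  grip_force: 50

```text
clock: 8.05
eef_pos: [629.3, 32.9, 67.0]
orientation: [2.047, 0.333, -2.047]
wrist_force: [-0.3, 0.4, -0.2]
finger_gap: 8.2
```

arm_command:
  steps:
    - [[0,0,0,0],[0,0,0,0],[0,0,0,0],[0,0,0,0],[0,0,0,0]]

```text
clock: 8.68
eef_pos: [629.4, 32.9, 67.0]
orientation: [2.047, 0.333, -2.047]
wrist_force: [0.3, -0.5, 0.6]
finger_gap: 8.0
```

```bash
python3 - <<'E'
from h import *
snap("wrist","w3")
delta((629.3,33,67),2.6)
E
```

```text
t 8.72 at [629.4  32.9  67. ] yaw -71.5 gap 8.3 F [-0.4 -0.6 -0.1] | d cm [-0.   -0.01  0.  ] turn -1.293
```

View pics/w3.png

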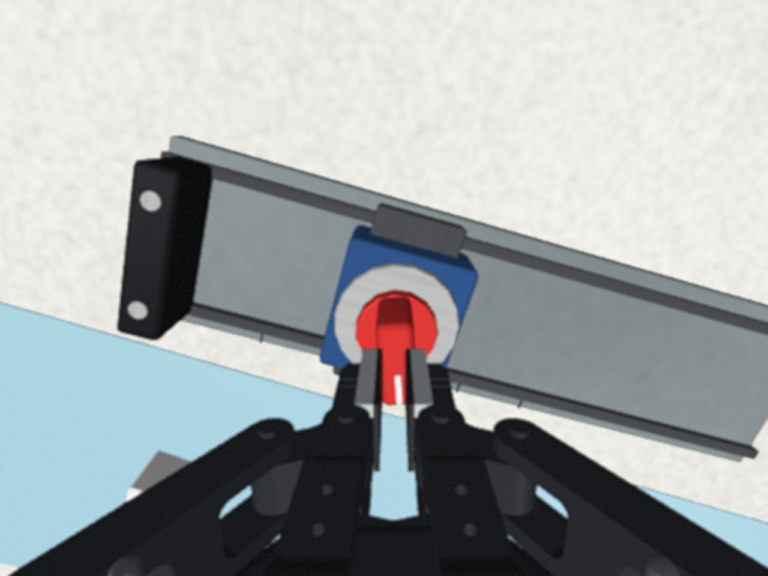

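Reads 8 mm, which is what I commanded, although the bar is 14 mm thick. I'll command fully shut and see where it stops.

arm_command:
  steps:
    - [[0,0,0,0],[0,0,0,0],[0,0,0,0],[0,0,0,0],[0,0,0,0]]
  grip: 0

```text
clock: 9.35
eef_pos: [629.4, 32.9, 67.0]
orientation: [2.047, 0.333, -2.047]
wrist_force: [0.8, -0.1, -0.4]
finger_gap: -0.2
```

```bash
python3 - <<'E'
from h import *
snap("wrist","w4",3,(190,170,340,384));delta((629.3,33,67),2.6)
E
```

```text
t 9.4 at [629.3  32.9  67. ] yaw -71.5 gap 0.1 F [-0.4  0.3 -0.3] | d cm [-0.   -0.01  0.  ] turn -1.293
```

View pics/w4.png

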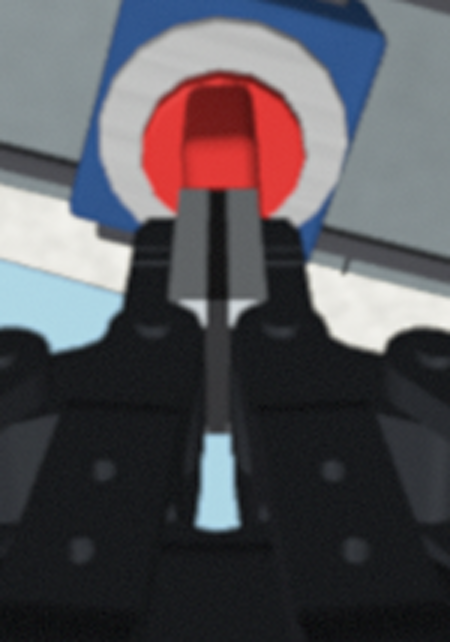

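```bash
python3 - <<'E'
from h import *
st=get_state(); s=snapshot("wrist"); R,p=cam_pose(s,st)
def pr(P): 
    q=s["K"]@(R.T@(np.array(P,float)-p)); return (q[:2]/q[2])
def cr(P): return ((pr(P)-[190,170])*3).round()
print("tcp",pr(st["eef_pos"]),cr(st["eef_pos"]))
a=np.radians(19); u=np.array([np.cos(a),np.sin(a),0])
c=np.array([629.3,33,0])
for z in (63,86,93):
    print(z,"far(+x) end",cr(c+17*u+[0,0,z]),"near end",cr(c-17*u+[0,0,z]))
print("plate top ctr 49",cr(c+[0,0,49]))
print("lane end", pr((624.9,133.3,12)),p)
E
```

```text
tcp [262.40230012 223.19877428] [217. 160.]
63 far(+x) end [216.  76.] near end [217. 223.]
86 far(+x) end [216. 118.] near end [217. 281.]
93 far(+x) end [216. 133.] near end [217. 301.]
plate top ctr 49 [217. 127.]
lane end [137.12727693 160.42912032] [703.91645435  57.97335814 239.26973113]
```

```bash
python3 - <<'E'
from h import *
st=get_state(); s=snapshot("scene"); R,p=cam_pose(s,st)
def pr(P): 
    q=s["K"]@(R.T@(np.array(P,float)-p)); return (q[:2]/q[2])
im=s["img"][...,::-1].astype(np.uint8)
u0,v0=190,190
c=cv2.resize(im[v0:v0+100,u0:u0+130],None,fx=6,fy=6,interpolation=cv2.INTER_CUBIC).copy()
for P,col in [(st["eef_pos"],(0,255,0)),(st["eef_pos"]+[0,0,30],(255,255,0)),((629,33,93),(0,255,255)),((629,33,49),(255,0,255))]:
    q=(pr(P)-[u0,v0])*6; cv2.circle(c,tuple(int(x) for x in q),3,col,-1); print(q)
cv2.imwrite("pics/sc5.png",c)
E
```

```text
[364.93113235 389.95704886]
[364.99032481 363.97439176]
[365.40620933 366.80208328]
[365.30607231 404.2585105 ]
```

View pics/sc5.png

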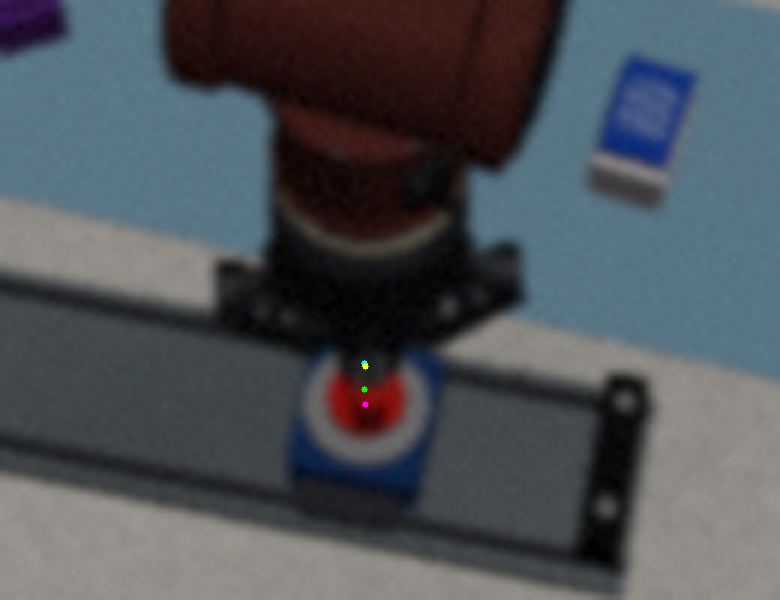

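The scene crop shows the fingers ending at about the height of the bar's top, at (365,372). So the real fingertips are roughly 30 mm above the reported TCP. I'll open, go lower in small steps and close again.

arm_command:
  steps:
    - [[0,0,0,0],[0,0,0,0],[0,0,0,0],[0,0,0,0],[0,0,0,0]]
  grip: 5

```text
clock: 10.12
eef_pos: [629.4, 32.9, 67.0]
orientation: [2.047, 0.333, -2.047]
wrist_force: [0.1, 0.0, -0.2]
finger_gap: 49.8
```

arm_command:
  steps:
    - [[0.4,0,0,0],[0.8,0,0,0],[1.2,0,0,0],[1.6,0,0,0],[1.6,0,0,0]]

```text
clock: 10.75
eef_pos: [628.8, 33.0, 50.3]
orientation: [2.046, 0.334, -2.048]
wrist_force: [0.1, 0.4, 0.4]
finger_gap: 50.2
```

arm_command:
  steps:
    - [[0,0,0,0],[0,0,0,0],[0,0,0,0],[0,0,0,0],[0,0,0,0]]
  grip: 0.8

```text
clock: 11.38
eef_pos: [629.9, 32.1, 51.5]
orientation: [2.047, 0.332, -2.045]
wrist_force: [0.1, -4.9, 1.3]
finger_gap: 12.4
```

```bash
python3 - <<'E'
from h import *
snap("wrist","w6",3,(190,170,340,384));delta((629.3,33,67),2.6)
E
```

```text
t 11.43 at [629.9  32.1  51.5] yaw -71.5 gap 12.3 F [ 0.4 -4.7  2.2] | d cm [-1.55 -0.1   0.03] turn -1.293
```

View pics/w6.png

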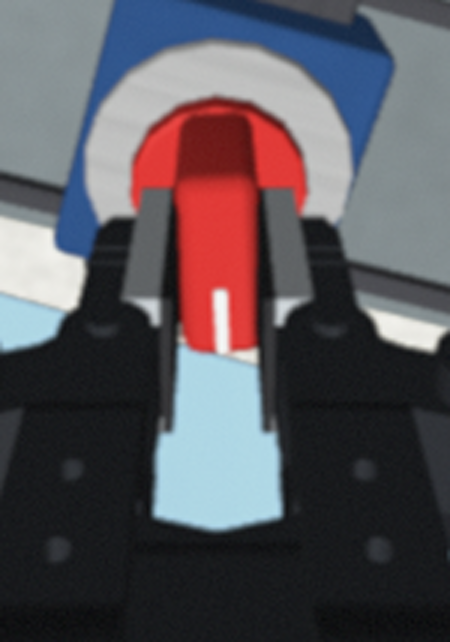

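arm_command:
  steps:
    - [[0,0,0,0],[0,0,0,0],[0.4,0,0,0],[0.8,0,0,0],[1.2,0,0,0]]
  grip: 4

```text
clock: 12.05
eef_pos: [629.1, 33.1, 38.4]
orientation: [2.047, 0.334, -2.048]
wrist_force: [-0.5, -0.1, -0.2]
finger_gap: 39.9
```

arm_command:
  steps:
    - [[0.2,0,0,0],[0.2,0,0,0],[0.2,0,0,0],[0.2,0,0,0],[0.2,0,0,0]]

```text
clock: 12.68
eef_pos: [629.5, 32.9, 37.2]
orientation: [2.047, 0.333, -2.047]
wrist_force: [-0.7, 0.4, 0.4]
finger_gap: 40.2
```

arm_command:
  steps:
    - [[0,0,0,0],[0,0,0,0],[0,0,0,0],[0,0,0,0],[0,0,0,0]]
  grip: 0.8

```text
clock: 13.3
eef_pos: [629.8, 32.0, 37.3]
orientation: [2.046, 0.332, -2.045]
wrist_force: [1.1, -4.2, 2.0]
finger_gap: 13.1
```

```bash
python3 - <<'E'
from h import *
snap("wrist","w7",3,(190,170,340,384));delta((629.3,33,67),2.6)
E
```

```text
t 13.35 at [629.7  32.   37.3] yaw -71.5 gap 13.5 F [ 0.5 -5.2  1. ] | d cm [-2.97 -0.1   0.01] turn -1.293
```

View pics/w7.png

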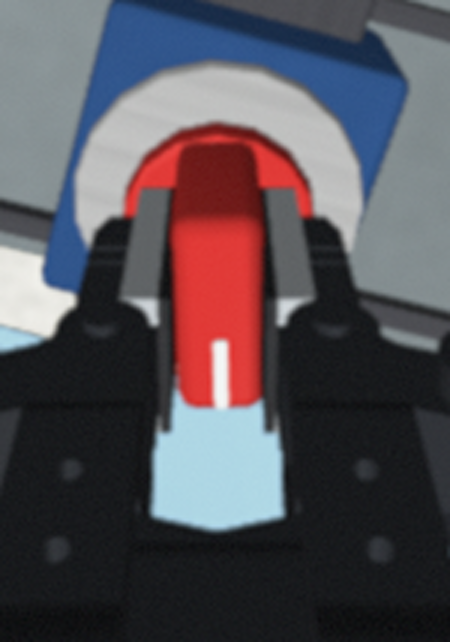

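arm_command:
  steps:
    - [[0,0.1,0,-0.13],[0,0.1,0,-0.26],[0,0.1,0,-0.39],[0,0.1,0,-0.52],[0,0.1,0,-0.65]]
  grip_force: 60

```text
clock: 13.98
eef_pos: [629.5, 32.2, 37.2]
orientation: [1.634, 0.867, -1.634]
wrist_force: [-0.7, -3.3, 2.2]
finger_gap: 13.0
```

arm_command:
  steps:
    - [[0,0,0,-0.13],[0,0,0,-0.26],[0,0,0,-0.39],[0,0,0,-0.52],[0,0,0,-0.64]]

```text
clock: 14.6
eef_pos: [629.3, 33.0, 37.2]
orientation: [1.178, 1.232, -1.177]
wrist_force: [-0.6, -1.4, 3.6]
finger_gap: 12.7
```

```bash
python3 - <<'E'
from h import *
snap("wrist","w8");delta((629.3,33,37),2.6); print(get_state()["torque"])
E
```

```text
t 14.65 at [629.3  32.9  37.2] yaw 2.6 gap 13.0 F [-1.3 -0.7  2.8] | d cm [ 0.02  0.   -0.01] turn 0.0
[-0.14319463  0.25730613 -0.10477993]
```

View pics/w8.png

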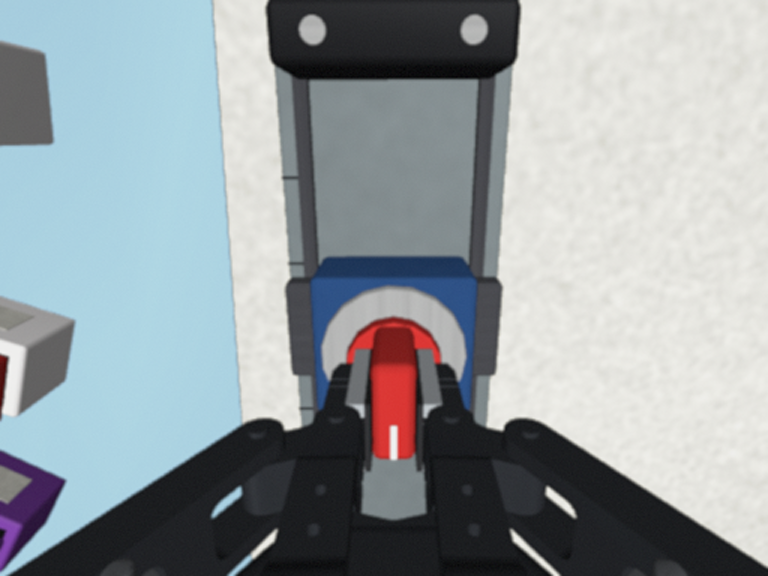

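The knob is free, with the bar along the lane at (393,400). Now I draw the stop back 140 mm.

arm_command:
  steps:
    - [[0,0,1.4,0],[0,0,2.8,0],[0,0,4.2,0],[0,0,5.6,0],[0,0,7,0]]

```text
clock: 15.28
eef_pos: [632.5, -39.2, 37.2]
orientation: [1.179, 1.229, -1.179]
wrist_force: [-1.5, 1.4, 5.2]
finger_gap: 13.1
```

arm_command:
  steps:
    - [[0,0,1.4,0],[0,0,2.8,0],[0,0,4.2,0],[0,0,5.6,0],[0,0,7,0]]

```text
clock: 15.9
eef_pos: [635.6, -109.2, 37.2]
orientation: [1.179, 1.228, -1.179]
wrist_force: [-2.1, 1.5, 5.9]
finger_gap: 13.1
```

arm_command:
  steps:
    - [[0,0,0,0],[0,0,0,0],[0,0,0,0],[0,0,0,0],[0,0,0,0]]
  grip: 5

```text
clock: 16.52
eef_pos: [635.6, -107.6, 36.9]
orientation: [1.178, 1.229, -1.178]
wrist_force: [-0.4, 0.1, 0.3]
finger_gap: 50.0
```

arm_command:
  steps:
    - [[-2,0,0,0],[-5,0,0,0],[-9,0,0,0],[-13,0,0,0],[-16,0,0,0]]
  grip: 8.5

```text
clock: 17.15
eef_pos: [636.8, -108.2, 201.4]
orientation: [1.179, 1.224, -1.176]
wrist_force: [0.3, -0.0, 0.0]
finger_gap: 85.1
```

```bash
python3 - <<'E'
from h import *
st=get_state();s=snap("wrist","w9");delta((632,-100,200),2.7)
for q in ["clamp_grip","stop_face","lane_end","lane","cart1"]: print(q,[(round(d["score"],2),np.round(d["centre"],1).tolist()) for d in spot_point(q,"wrist")])
rectify(s,(632,30),17,190,"w9r",st,1.5)
for c in ["scene","top"]:
    s=snapshot(c)
    for n,p,h in [("green",(459,255),60),("blue",(447,124),115),("red",(440,8),0)]:
        print(c,n,lid(s,p,h,smin=60))
E
```

```text
t 17.2 at [ 639.3 -108.8  206.4] yaw 2.4 gap 85.3 F [ 0.9 -0.1  3. ] | d cm [ 0.63 -0.7  -0.92] turn -0.005
clamp_grip [(0.58, [634.2, -113.0, 85.0])]
stop_face [(0.88, [635.4, -82.2, 14.0])]
lane_end []
lane [(0.71, [632.5, -21.5, 1.6])]
cart1 [(0.77, [438.6, 12.4, -2.0]), (0.71, [445.1, -199.9, 2.9]), (0.68, [414.2, -84.0, -2.0])]
scene green [461.  254.4   9.7  51.3  32.6]
scene blue [450.3 124.7 175.   58.1  39.7]
scene red [440.6  11.1 162.5  56.3  37.2]
top green [454.4 252.5   8.6  50.9  32.2]
top blue [447.1 122.3 175.7  56.8  37.6]
top red [440.2   2.5   0.   89.7  78.3]
```

View pics/w9.png

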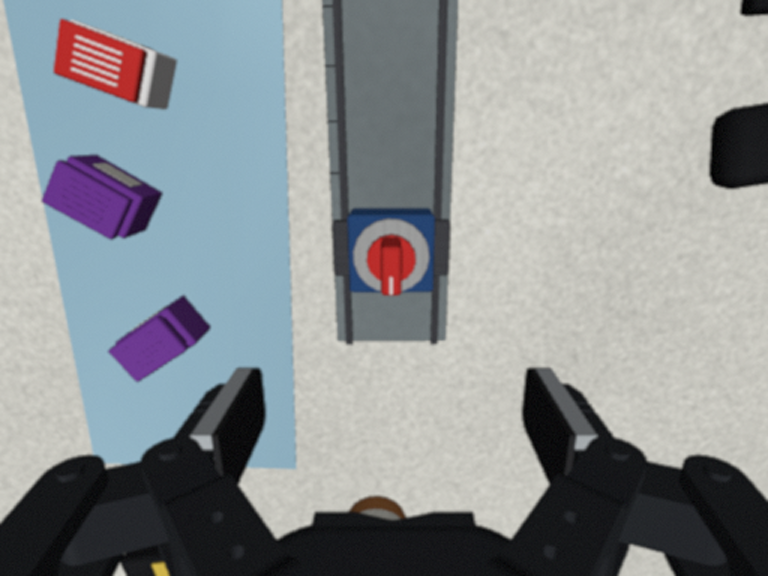

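View pics/w9r.png

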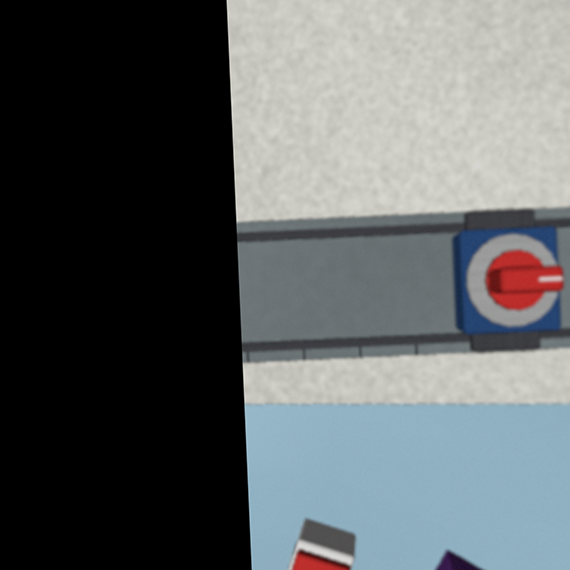

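Stop is drawn back, with its face at y≈-81. Green is first.

```bash
python3 - <<'E'
from h import *
delta((457.5,254,170),9.2)
E
```

```text
t 17.55 at [ 634.2 -107.5  194.7] yaw 2.4 gap 84.8 F [ 0.8  0.2 -0.6] | d cm [  2.58 -16.13 -36.86] turn -0.119
```

arm_command:
  steps:
    - [[0,-1.6,-3.7,0],[0,-3.2,-7.4,0],[0,-4.8,-11,0],[0,-6.4,-14.7,0],[0,-8.1,-18.4,0]]

```text
clock: 18.18
eef_pos: [545.3, 73.6, 195.4]
orientation: [1.177, 1.231, -1.18]
wrist_force: [1.1, 0.1, 0.2]
finger_gap: 85.1
```

arm_command:
  steps:
    - [[0.5,-1.6,-3.7,-0.03],[1,-3.2,-7.4,-0.06],[1.5,-4.8,-11,-0.09],[2,-6.4,-14.7,-0.12],[2.5,-8.1,-18.4,-0.12]]

```text
clock: 18.8
eef_pos: [456.7, 253.7, 170.4]
orientation: [1.087, 1.283, -1.091]
wrist_force: [0.1, -0.4, -1.2]
finger_gap: 85.0
```

arm_command:
  steps:
    - [[0,0,0,0],[0,0,0,0],[0,0,0,0],[0,0,0,0],[0,0,0,0]]

```text
clock: 19.42
eef_pos: [458.6, 252.4, 172.1]
orientation: [1.09, 1.281, -1.09]
wrist_force: [-0.1, -0.1, -0.1]
finger_gap: 85.3
```

```bash
python3 - <<'E'
from h import *
st=get_state();s=snap("wrist","w10");delta((457.5,254,170),9.2)
print(lid(s,(458,254),60,st=st,smin=60))
print([(round(d["score"],2),np.round(d["centre"],1).tolist()) for d in spot_point("lid2_top","wrist")])
E
```

```text
t 19.48 at [458.5 252.5 172.1] yaw 9.2 gap 84.8 F [ 0.9 -0.8  0.1] | d cm [ 0.21 -0.08 -0.16] turn 0.0
[456.4 257.8   8.8  52.6  33.6]
[(0.65, [260.4, 244.5, 48.7]), (0.64, [455.2, 257.8, 50.9]), (0.57, [616.1, 279.0, 49.0])]
```

View pics/w10.png

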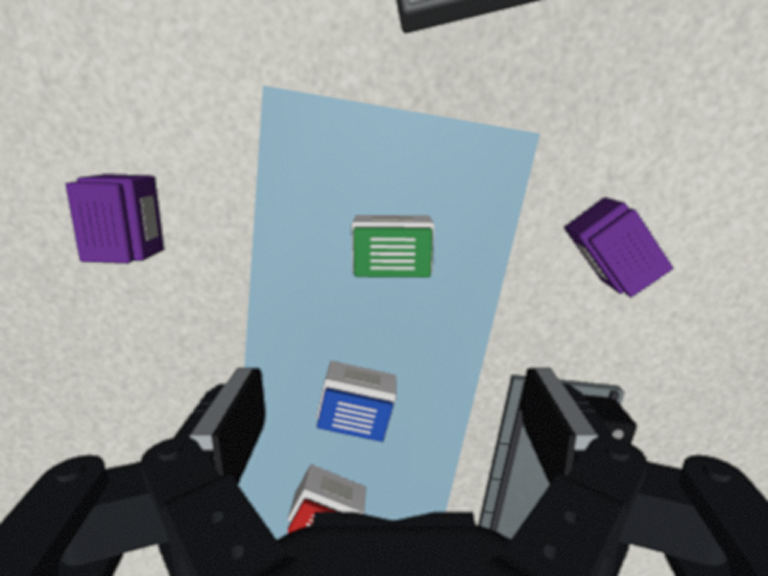

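Green lid at (392,250), seen square to the jaws. I'm descending now.

```bash
python3 - <<'E'
from h import *
delta((456.5,256.5,-25),8.8)
E
```

```text
t 19.52 at [458.5 252.6 172.1] yaw 9.2 gap 85.1 F [ 0.1 -0.3 -0.3] | d cm [19.71 -0.14 -0.41] turn 0.008
```

arm_command:
  steps:
    - [[4,-0.1,-0.4,0],[8,-0.1,-0.4,0],[12,-0.1,-0.4,0],[14,-0.1,-0.4,0],[15.5,-0.1,-0.4,0]]

```text
clock: 20.15
eef_pos: [456.2, 256.5, 15.8]
orientation: [1.088, 1.282, -1.09]
wrist_force: [-0.4, 0.6, -0.2]
finger_gap: 85.1
```

arm_command:
  steps:
    - [[1,0,0,0],[2,0,0,0],[3,0,0,0],[3.8,0,0,0],[4.2,0,0,0]]

```text
clock: 20.78
eef_pos: [456.4, 256.7, -25.5]
orientation: [1.089, 1.282, -1.089]
wrist_force: [0.1, 0.6, 0.1]
finger_gap: 85.2
```

```bash
python3 - <<'E'
from h import *
snap("wrist","w11");delta((456.5,256.5,-25),8.8)
snap("scene","s11",6,(270,150,400,250))
E
```

```text
t 20.82 at [456.1 256.6 -25.8] yaw 9.3 gap 85.2 F [-0.1 -0.7 -0.3] | d cm [-0.08  0.03  0.01] turn 0.008
```

View pics/w11.png

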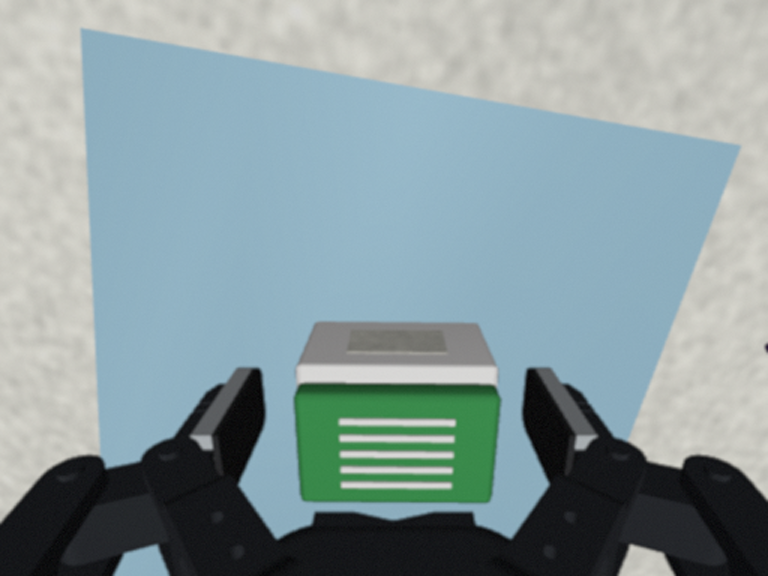

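View pics/s11.png

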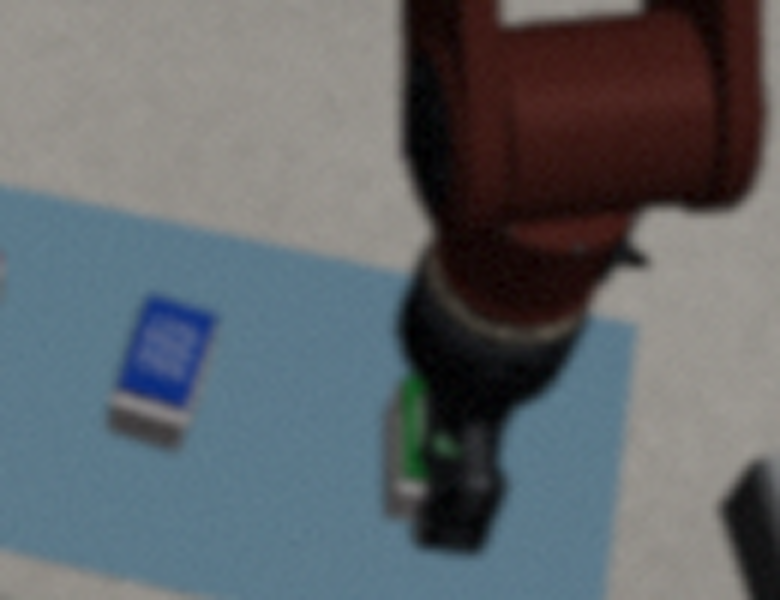

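Both pads flank the cartridge, with the lid at (395,445) and free space each side. Shifting 3 mm to centre it, then closing.

arm_command:
  steps:
    - [[0,0,-0.3,0],[0,0,-0.3,0],[0,0,-0.3,0],[0,0,-0.3,0],[0,0,-0.3,0]]

```text
clock: 21.5
eef_pos: [456.2, 259.7, -25.0]
orientation: [1.089, 1.281, -1.089]
wrist_force: [0.5, 0.2, -0.1]
finger_gap: 85.0
```

arm_command:
  steps:
    - [[0,0,0,0],[0,0,0,0],[0,0,0,0],[0,0,0,0],[0,0,0,0]]
  grip: 5.2
  grip_force: 50

```text
clock: 22.12
eef_pos: [456.6, 259.9, -24.7]
orientation: [1.09, 1.281, -1.088]
wrist_force: [1.1, 0.2, 2.3]
finger_gap: 56.9
```

arm_command:
  steps:
    - [[-0.5,0,0,0],[-1.5,0,0,0],[-3,0,0,0],[-4.5,0,0,0],[-6,0,0,0]]

```text
clock: 22.75
eef_pos: [456.5, 259.9, 36.5]
orientation: [1.09, 1.281, -1.088]
wrist_force: [0.7, 0.2, -1.8]
finger_gap: 57.0
```

```bash
python3 - <<'E'
from h import *
snap("wrist","w12");delta((626,108,60),2.6)
E
```

```text
t 22.8 at [458.2 260.6  38.6] yaw 9.3 gap 57.2 F [ 1.6 -0.2 -0.4] | d cm [-2.09 14.11 17.77] turn 0.117
```

View pics/w12.png

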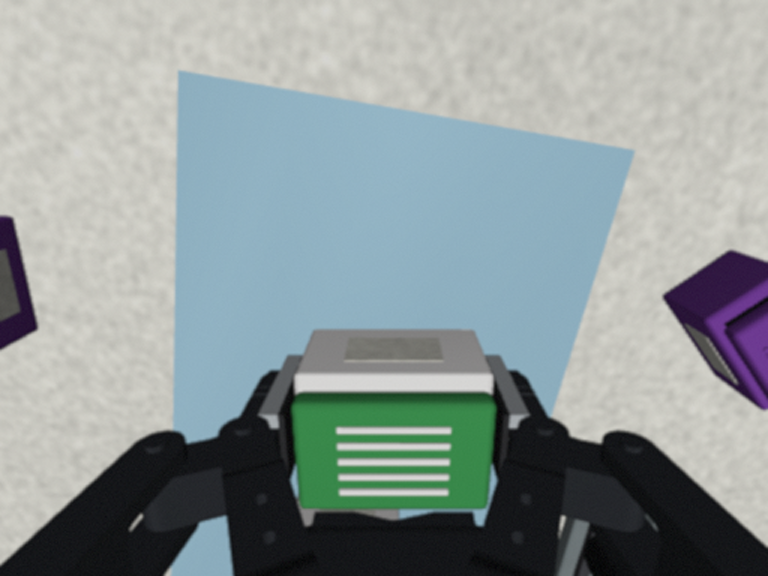

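Green is held square and upright. Carrying it to the lane.

arm_command:
  steps:
    - [[-1.5,2.3,3,0.02],[-2.1,5,6.3,0.05],[-2.1,7.7,9.8,0.08],[-2.1,10.5,13.2,0.11],[-2.1,13,16.4,0.117]]

```text
clock: 23.42
eef_pos: [612.1, 117.7, 56.5]
orientation: [1.177, 1.229, -1.176]
wrist_force: [-0.4, 0.8, -1.7]
finger_gap: 57.2
```

arm_command:
  steps:
    - [[0,0.9,1.5,0],[0,0.9,1.5,0],[0,0.9,1.5,0],[0,0.9,1.5,0],[0,0.9,1.5,0]]

```text
clock: 24.05
eef_pos: [619.8, 105.2, 56.0]
orientation: [1.175, 1.231, -1.175]
wrist_force: [0.9, 0.1, -1.4]
finger_gap: 57.4
```

```bash
python3 - <<'E'
from h import *
snap("wrist","w13");delta((626,108,-14),2.6)
E
```

```text
t 24.1 at [620.1 105.   56.1] yaw 2.6 gap 57.1 F [ 0.4 -0.2 -0.9] | d cm [ 7.01  0.61 -0.27] turn 0.001
```

View pics/w13.png

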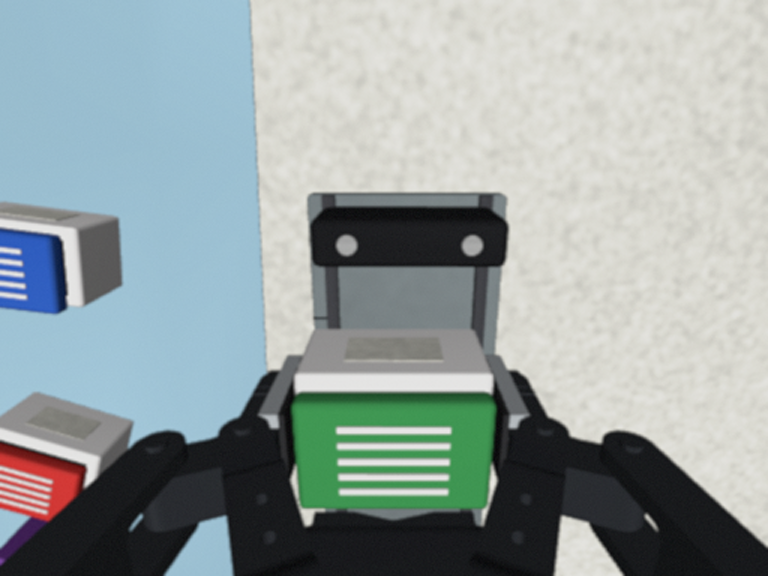

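arm_command:
  steps:
    - [[0,0.6,-0.3,0],[1.5,0.6,-0.3,0],[3,0.6,-0.3,0],[4.5,0.6,-0.3,0],[5.5,0.6,-0.3,0]]

```text
clock: 24.72
eef_pos: [625.1, 107.4, -1.2]
orientation: [1.175, 1.232, -1.178]
wrist_force: [-0.2, 0.4, -1.7]
finger_gap: 57.1
```

```bash
python3 - <<'E'
from h import *
snap("wrist","w14");delta((626,108,-13),2.6)
E
```

```text
t 24.77 at [624.2 107.3  -2.3] yaw 2.6 gap 57.1 F [-0.2 -0.5 -2. ] | d cm [ 1.07  0.18 -0.07] turn -0.001
```

View pics/w14.png

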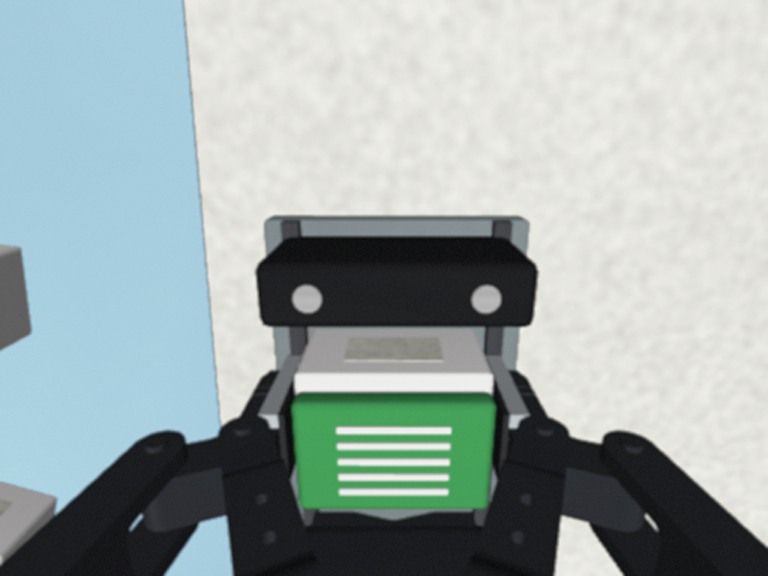

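Centred on the end stop: cartridge at 395, stop at 397. There is about 8 mm of gap ahead. Lowering it onto the floor.

arm_command:
  steps:
    - [[0.3,0,0,0],[0.6,0,0,0],[0.8,0,0,0],[0.95,0,0,0],[1,0,0,0]]

```text
clock: 25.4
eef_pos: [626.5, 107.5, -8.9]
orientation: [1.176, 1.23, -1.176]
wrist_force: [0.4, 0.8, -1.7]
finger_gap: 57.0
```

arm_command:
  steps:
    - [[0,0,0,0],[0,0,0,0],[0,0,0,0],[0,0,0,0],[0,0,0,0]]

```text
clock: 26.02
eef_pos: [626.4, 107.5, -9.0]
orientation: [1.176, 1.23, -1.176]
wrist_force: [0.6, 0.3, -1.8]
finger_gap: 57.5
```

arm_command:
  steps:
    - [[0.1,0,0,0],[0.2,0,0,0],[0.3,0,0,0],[0.4,0,0,0],[0.4,0,0,0]]

```text
clock: 26.65
eef_pos: [626.4, 107.5, -12.6]
orientation: [1.176, 1.23, -1.176]
wrist_force: [-1.7, -0.3, 1.3]
finger_gap: 56.9
```

arm_command:
  steps:
    - [[0.05,0,0,0],[0.1,0,0,0],[0.1,0,0,0],[0.1,0,0,0],[0.1,0,0,0]]

```text
clock: 27.28
eef_pos: [626.4, 107.5, -12.6]
orientation: [1.176, 1.23, -1.176]
wrist_force: [-4.6, -0.4, 7.1]
finger_gap: 56.9
```

arm_command:
  steps:
    - [[0,0,0,0],[0,0,0,0],[0,0,0,0],[0,0,0,0],[-0.5,0,0,0]]
  grip: 8.2

```text
clock: 27.9
eef_pos: [625.8, 107.5, -9.5]
orientation: [1.175, 1.231, -1.177]
wrist_force: [0.6, -0.0, 0.2]
finger_gap: 81.9
```

arm_command:
  steps:
    - [[-3,0,0,0],[-7,0,0,0],[-11,0,0,0],[-15,0,0,0],[-18,0,0,0]]

```text
clock: 28.52
eef_pos: [627.2, 107.6, 173.8]
orientation: [1.178, 1.228, -1.174]
wrist_force: [0.2, 0.1, 0.5]
finger_gap: 81.9
```

```bash
python3 - <<'E'
from h import *
st=get_state();s=snap("wrist","w15");delta((448.5,123.5,170),-4.6)
print(lid(s,(626,108),60,z=60,st=st,smin=60))
print([(round(d["score"],2),np.round(d["centre"],1).tolist()) for d in spot_point("cart2","wrist")])
s=snapshot("scene")
print(lid(s,(447,124),115,smin=60),lid(s,(440,8),0,smin=60))
E
```

```text
t 28.57 at [630.  107.8 178.7] yaw 2.6 gap 82.3 F [ 1.1 -0.6  2.8] | d cm [  0.68 -18.07  -2.39] turn 0.125
[626.1 105.    2.6  53.4  34.8]
[(0.92, [451.9, 121.7, -2.2]), (0.9, [416.4, -82.3, -0.9]), (0.77, [625.9, 108.4, 12.9]), (0.74, [439.2, 12.7, -0.9])]
[4.568e+02 1.497e+02 0.000e+00 3.000e-01 0.000e+00] [440.7  11.1 161.8  56.3  37.1]
```

View pics/w15.png

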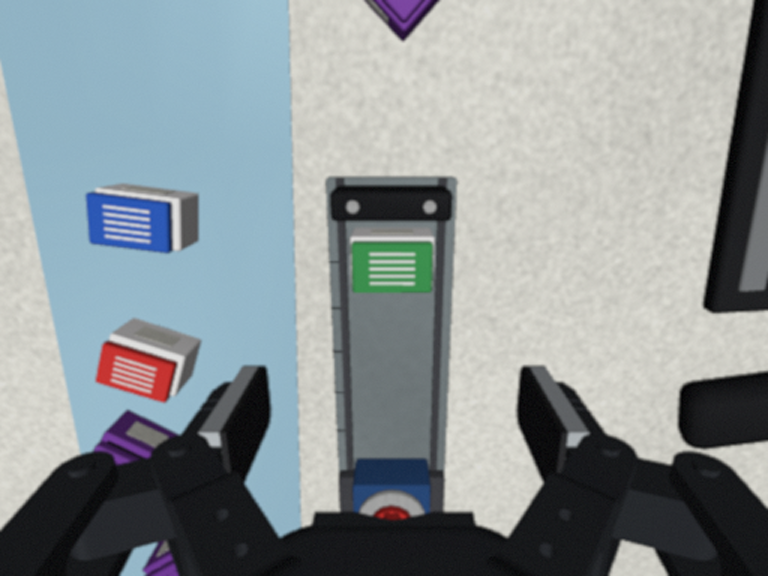

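Green stands square and centred in the channel at (392,265). Blue next.

arm_command:
  steps:
    - [[1,-3.5,-0.4,0.03],[2,-7,-0.8,0.06],[4,-10.6,-1.3,0.09],[6,-14,-1.8,0.125],[7,-18,-2.4,0.125]]
  grip: 8.5

```text
clock: 29.3
eef_pos: [441.9, 123.1, 97.7]
orientation: [1.265, 1.173, -1.273]
wrist_force: [0.4, 0.2, 0.4]
finger_gap: 84.9
```

arm_command:
  steps:
    - [[0,0,0,0],[0,0,0,0],[0,0,0,0],[0,0,0,0],[0,0,0,0]]

```text
clock: 29.92
eef_pos: [446.2, 123.3, 101.3]
orientation: [1.268, 1.17, -1.268]
wrist_force: [-0.1, -0.1, 0.0]
finger_gap: 84.9
```

```bash
python3 - <<'E'
from h import *
st=get_state();s=snap("wrist","w16");
l=lid(s,(450,124),115,st=st,smin=60); print(l)
delta((l[0],l[1]+1.5,-25),(l[2]+90)%180-90)
E
```

```text
[448.2 125.  175.   53.9  35.3]
t 29.98 at [446.  123.3 101.2] yaw -4.6 gap 85.1 F [ 0.1 -0.3  0.1] | d cm [12.62  0.19 -0.33] turn 0.007
```

View pics/w16.png

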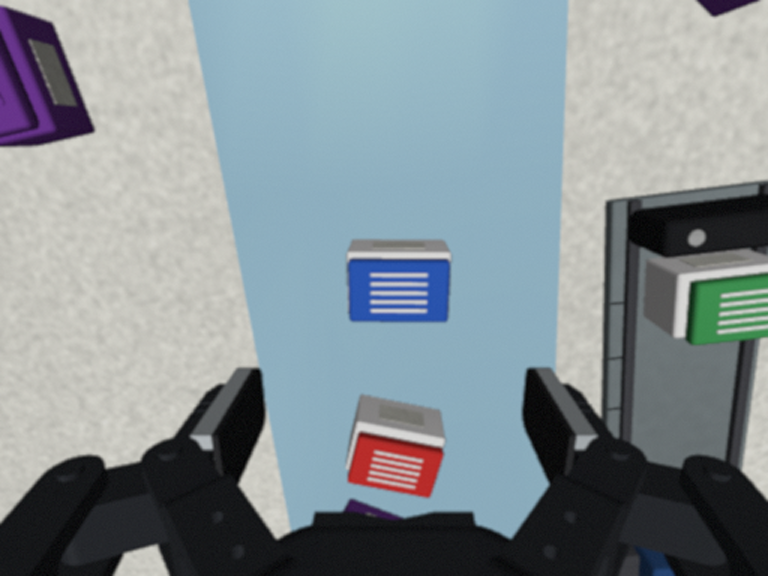

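Blue at (398,290), square to the jaws. Going down and gripping.

arm_command:
  steps:
    - [[2,0.2,-0.3,0],[5,0.2,-0.3,0],[8,0.2,-0.3,0],[11,0.2,-0.3,0],[12.6,0.2,-0.3,0]]

```text
clock: 30.6
eef_pos: [446.7, 126.1, -26.5]
orientation: [1.267, 1.172, -1.27]
wrist_force: [0.0, 0.3, 0.1]
finger_gap: 85.0
```

arm_command:
  steps:
    - [[0,0,0,0],[0,0,0,0],[0,0,0,0],[0,0,0,0],[0,0,0,0]]

```text
clock: 31.22
eef_pos: [448.1, 126.3, -24.5]
orientation: [1.268, 1.17, -1.267]
wrist_force: [-0.5, 0.0, 0.2]
finger_gap: 84.8
```

```bash
python3 - <<'E'
from h import *
st=get_state();s=snap("wrist","w17");
print(lid(s,(450,124),115,st=st,smin=60)); delta((448,126,-25),-4.6)
E
```

```text
[448.4 126.7 175.1  52.5  37.1]
t 31.27 at [448.  126.3 -24.7] yaw -4.6 gap 84.9 F [-0.3  0.5 -0.7] | d cm [0.03 0.   0.03] turn 0.0
```

View pics/w17.png

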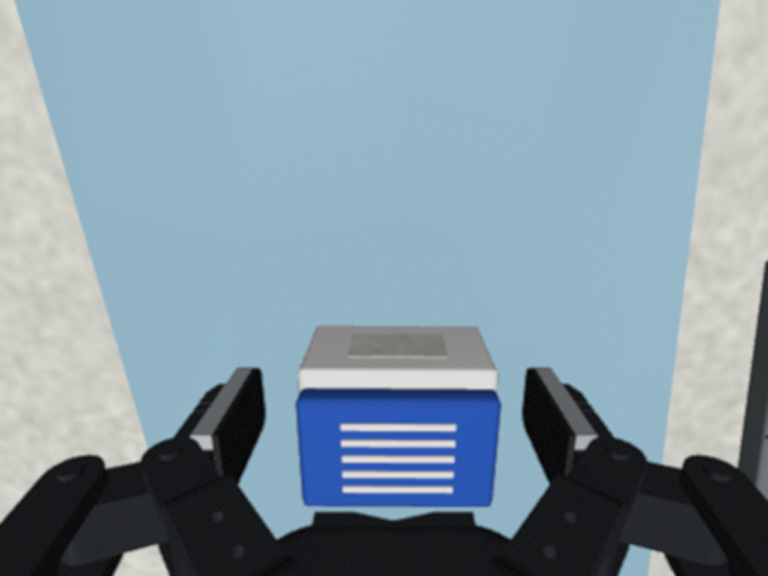

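arm_command:
  steps:
    - [[0,0,0,0],[0,0,0,0],[0,0,0,0],[0,0,0,0],[0,0,0,0]]
  grip: 5.2

```text
clock: 31.9
eef_pos: [448.4, 126.3, -24.6]
orientation: [1.269, 1.17, -1.267]
wrist_force: [1.2, -0.3, 3.5]
finger_gap: 57.2
```

arm_command:
  steps:
    - [[-1,0,0,0],[-3,0,0,0],[-5,0,0,0],[-7,0,0,0],[-9,0,0,0]]

```text
clock: 32.52
eef_pos: [446.3, 126.1, 65.1]
orientation: [1.266, 1.172, -1.27]
wrist_force: [0.4, -0.4, -2.2]
finger_gap: 57.5
```

```bash
python3 - <<'E'
from h import *
delta((628,62,65),2.6)
E
```

```text
t 32.52 at [446.3 126.1  65.1] yaw -4.6 gap 57.5 F [ 0.4 -0.4 -2.2] | d cm [-0.03 18.62  4.94] turn -0.125
```

arm_command:
  steps:
    - [[0,3.8,1,-0.03],[0,7.6,2,-0.06],[0,11.4,3,-0.09],[0,15.2,4,-0.125],[0,18.5,4.9,-0.125]]

```text
clock: 33.15
eef_pos: [628.2, 62.1, 64.2]
orientation: [1.175, 1.232, -1.178]
wrist_force: [-0.6, -0.9, -1.5]
finger_gap: 56.9
```

arm_command:
  steps:
    - [[0,0,0,0],[0,0,0,0],[0,0,0,0],[0,0,0,0],[0,0,0,0]]

```text
clock: 33.78
eef_pos: [627.8, 62.9, 65.1]
orientation: [1.176, 1.23, -1.176]
wrist_force: [-0.1, 0.2, -0.9]
finger_gap: 56.9
```

```bash
python3 - <<'E'
from h import *
snap("wrist","w18");delta((628,62,-8),2.6)
E
```

```text
t 33.83 at [628.   62.8  65.1] yaw 2.6 gap 57.0 F [ 0.5  0.2 -1.6] | d cm [7.31 0.   0.08] turn -0.0
```

View pics/w18.png

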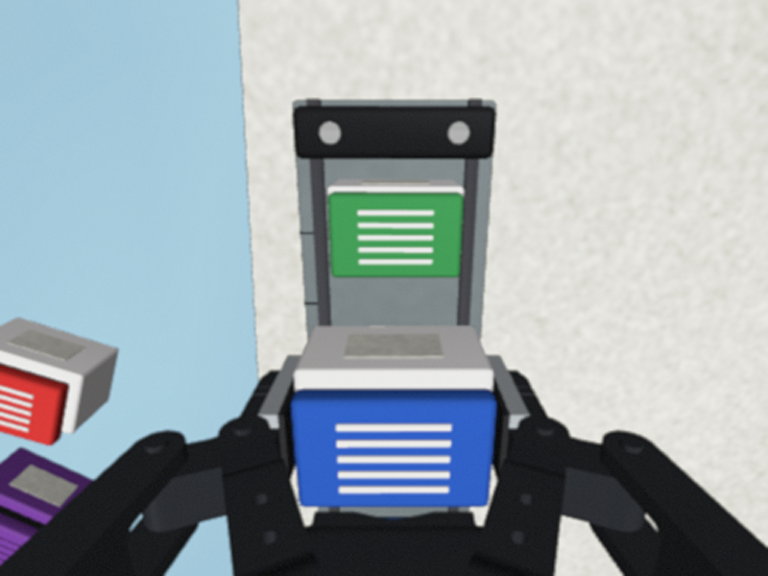

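Blue is in line behind green, with centres at 395 and 396. Lowering.

arm_command:
  steps:
    - [[2,0,0,0],[4,0,0,0],[5.5,0,0,0],[6.6,0,0,0],[7.2,0,0,0]]

```text
clock: 34.45
eef_pos: [627.6, 62.6, -8.3]
orientation: [1.175, 1.231, -1.177]
wrist_force: [-0.3, 0.3, -0.9]
finger_gap: 57.1
```

arm_command:
  steps:
    - [[0.1,0,0,0],[0.2,0,0,0],[0.3,0,0,0],[0.4,0,0,0],[0.5,0,0,0]]

```text
clock: 35.08
eef_pos: [628.4, 62.6, -11.8]
orientation: [1.176, 1.23, -1.176]
wrist_force: [-0.5, 0.6, -1.4]
finger_gap: 57.2
```

arm_command:
  steps:
    - [[0.1,0,0,0],[0.1,0,0,0],[0.1,0,0,0],[0.1,0,0,0],[0.1,0,0,0]]

```text
clock: 35.7
eef_pos: [628.3, 62.6, -12.6]
orientation: [1.176, 1.23, -1.176]
wrist_force: [-2.3, 0.1, 4.4]
finger_gap: 57.0
```

Floor contact. Releasing and rising.

arm_command:
  steps:
    - [[0,0,0,0],[0,0,0,0],[0,0,0,0],[0,0,0,0],[-0.5,0,0,0]]
  grip: 8.2

```text
clock: 36.33
eef_pos: [627.7, 62.6, -8.4]
orientation: [1.175, 1.231, -1.177]
wrist_force: [1.2, -0.2, -0.5]
finger_gap: 82.1
```

arm_command:
  steps:
    - [[-2,0,0,0],[-5,0,0,0],[-8,0,0,0],[-11,0,0,0],[-12,0,0,0]]

```text
clock: 36.95
eef_pos: [630.8, 62.6, 116.5]
orientation: [1.179, 1.225, -1.171]
wrist_force: [-0.6, 0.7, 0.4]
finger_gap: 82.3
```

```bash
python3 - <<'E'
from h import *
st=get_state();s=snap("wrist","w19");delta((439,11,100),-17.8)
print([lid(s,(628,62),115,z=60,st=st,smin=60),lid(s,(626,107),60,z=60,st=st,smin=60)])
s=snapshot("scene")
print(lid(s,(440,8),0,smin=60))
E
```

```text
t 37.0 at [630.7  62.6 116.4] yaw 2.6 gap 82.1 F [ 0.6 -0.3  0.5] | d cm [  1.52 -19.39   4.29] turn 0.356
[array([627.8,  61.2,   2.6,  54.2,  35.8]), array([626. , 104.4,   2.5,  53.4,  34.3])]
[460.8  25.2  87.7  55.4  13.5]
```

View pics/w19.png

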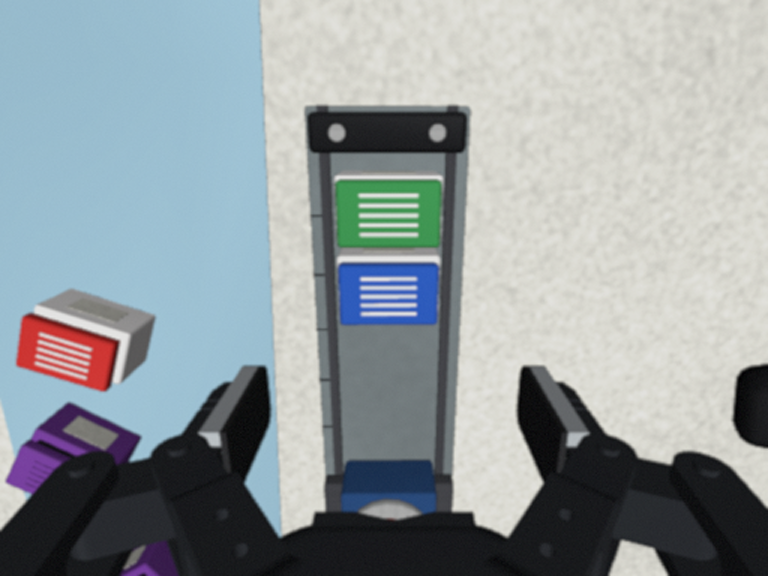

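Both stand in the lane. Red next.

arm_command:
  steps:
    - [[0,-3.9,0.8,0.09],[0,-7.8,1.7,0.18],[0,-11.7,2.5,0.27],[0.5,-15.6,3.4,0.356],[1.5,-19.2,4.3,0.356]]
  grip: 8.5

```text
clock: 37.67
eef_pos: [436.1, 10.9, 95.7]
orientation: [1.434, 1.047, -1.436]
wrist_force: [0.7, 0.1, 0.1]
finger_gap: 84.8
```

arm_command:
  steps:
    - [[0,0,0,0],[0,0,0,0],[0,0,0,0],[0,0,0,0],[0,0,0,0]]

```text
clock: 38.3
eef_pos: [439.0, 11.1, 97.2]
orientation: [1.434, 1.046, -1.434]
wrist_force: [0.1, 0.3, -0.3]
finger_gap: 85.0
```

```bash
python3 - <<'E'
from h import *
st=get_state();s=snap("wrist","w20");
l=lid(s,(439,10),0,st=st,smin=60); print(l)
delta((l[0],l[1]+1.5,-25),(l[2]+90)%180-90)
E
```

```text
[437.7  11.4 162.3  53.2  35.1]
t 38.35 at [438.8  11.1  97.1] yaw -17.8 gap 84.8 F [ 0.2 -0.3 -0.3] | d cm [12.21 -0.16 -0.14] turn -0.002
```

View pics/w20.png

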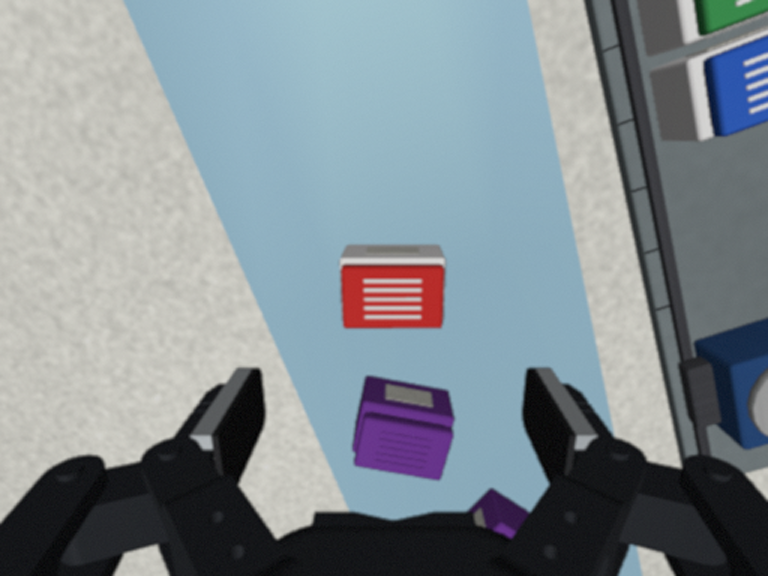

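Red-lidded cartridge with white body at (393,295). The purple ones behind it are clear of the fingers.

arm_command:
  steps:
    - [[2,-0.1,-0.1,0],[5,-0.1,-0.2,0],[8,-0.1,-0.2,0],[11,-0.1,-0.2,0],[12.2,-0.1,-0.2,0]]

```text
clock: 38.98
eef_pos: [436.5, 13.4, -26.6]
orientation: [1.433, 1.048, -1.437]
wrist_force: [-0.2, -0.2, 0.1]
finger_gap: 85.0
```

arm_command:
  steps:
    - [[0,0,0,0],[0,0,0,0],[0,0,0,0],[0,0,0,0],[0,0,0,0]]
  grip: 5.2

```text
clock: 39.6
eef_pos: [439.2, 13.1, -24.0]
orientation: [1.435, 1.044, -1.433]
wrist_force: [0.7, -0.6, 5.2]
finger_gap: 57.6
```

arm_command:
  steps:
    - [[-1,0,0,0],[-3,0,0,0],[-5,0,0,0],[-7,0,0,0],[-9,0,0,0]]

```text
clock: 40.22
eef_pos: [437.0, 13.3, 65.3]
orientation: [1.434, 1.047, -1.436]
wrist_force: [-0.7, 0.2, -2.2]
finger_gap: 57.4
```

```bash
python3 - <<'E'
from h import *
snap("wrist","w21"); delta((630,17,65),2.6)
E
```

```text
t 40.27 at [439.4  13.1  68. ] yaw -17.8 gap 57.4 F [ 2.3  0.5 -1.4] | d cm [ 0.37 18.03 -6.2 ] turn -0.356
```

View pics/w21.png

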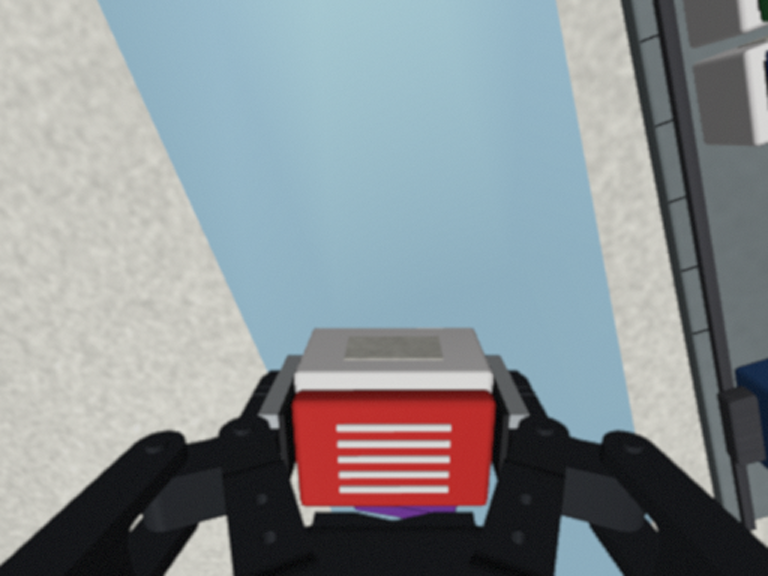

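arm_command:
  steps:
    - [[0,3.6,-1.2,-0.09],[0,7.2,-2.5,-0.18],[0,10.8,-3.7,-0.27],[0,14.4,-5,-0.356],[0.3,18,-6.2,-0.356]]

```text
clock: 40.9
eef_pos: [628.8, 17.3, 61.0]
orientation: [1.175, 1.231, -1.176]
wrist_force: [0.0, 0.3, -1.5]
finger_gap: 56.9
```

arm_command:
  steps:
    - [[0,0,0,0],[0,0,0,0],[0,0,0,0],[0,0,0,0],[0,0,0,0]]

```text
clock: 41.52
eef_pos: [628.0, 17.2, 62.3]
orientation: [1.176, 1.23, -1.176]
wrist_force: [-0.2, 0.4, -2.2]
finger_gap: 56.8
```

```bash
python3 - <<'E'
from h import *
snap("wrist","w22"); delta((630,17,-8),2.6)
E
```

```text
t 41.58 at [628.2  17.1  62.3] yaw 2.6 gap 57.0 F [ 0.3  0.4 -2.5] | d cm [7.03 0.18 0.02] turn -0.0
```

View pics/w22.png

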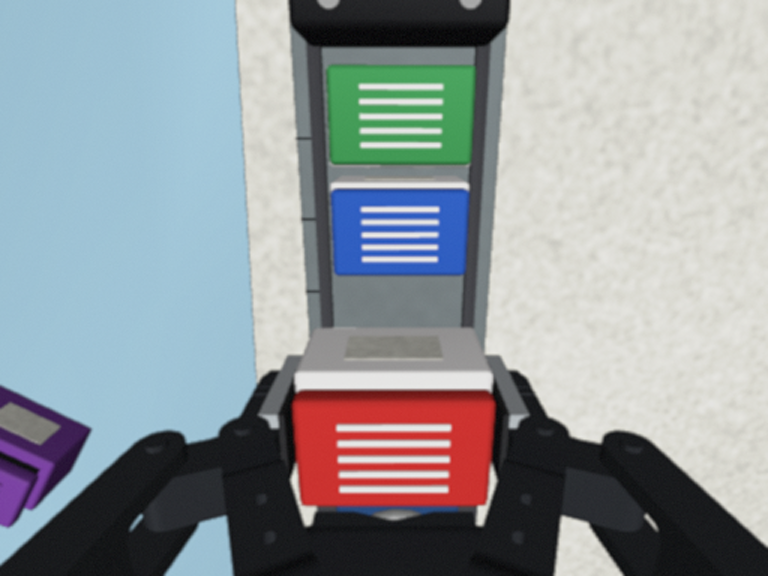

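Red needs 1.8 mm to the right (395 against 400). Shift and lower.

arm_command:
  steps:
    - [[2,0.18,0,0],[4,0.18,0,0],[5.5,0.18,0,0],[6.5,0.18,0,0],[7,0.18,0,0]]

```text
clock: 42.2
eef_pos: [629.5, 17.3, -9.3]
orientation: [1.175, 1.231, -1.177]
wrist_force: [0.1, 0.6, -1.9]
finger_gap: 57.2
```

arm_command:
  steps:
    - [[0.1,0,0,0],[0.2,0,0,0],[0.3,0,0,0],[0.4,0,0,0],[0.45,0,0,0]]

```text
clock: 42.82
eef_pos: [630.4, 17.2, -11.9]
orientation: [1.176, 1.23, -1.176]
wrist_force: [-0.6, -0.1, 2.0]
finger_gap: 57.0
```

arm_command:
  steps:
    - [[0.1,0,0,0],[0.1,0,0,0],[0.1,0,0,0],[0.1,0,0,0],[0.1,0,0,0]]

```text
clock: 43.45
eef_pos: [630.4, 17.2, -11.9]
orientation: [1.176, 1.23, -1.176]
wrist_force: [-3.6, -0.3, 5.2]
finger_gap: 57.2
```

arm_command:
  steps:
    - [[0,0,0,0],[0,0,0,0],[0,0,0,0],[0,0,0,0],[-0.5,0,0,0]]
  grip: 8.2

```text
clock: 44.08
eef_pos: [629.5, 17.3, -9.0]
orientation: [1.175, 1.231, -1.177]
wrist_force: [0.1, -0.1, 0.4]
finger_gap: 81.6
```

arm_command:
  steps:
    - [[-3,0,0,0],[-7,0,0,0],[-11,0,0,0],[-15,0,0,0],[-18,0,0,0]]

```text
clock: 44.7
eef_pos: [631.0, 17.2, 174.3]
orientation: [1.177, 1.228, -1.174]
wrist_force: [-0.5, 0.0, -0.6]
finger_gap: 81.9
```

arm_command:
  steps:
    - [[0,0,2.5,0],[0,0,5,0],[0,0,7.5,0],[0,0,7.5,0],[0,0,7.5,0]]

```text
clock: 45.32
eef_pos: [633.4, -57.0, 171.6]
orientation: [1.177, 1.231, -1.176]
wrist_force: [-1.3, -0.5, -1.0]
finger_gap: 82.0
```

```bash
python3 - <<'E'
from h import *
st=get_state();s=snap("wrist","w23");delta((635.6,-108,37),2.6)
print([(round(d["score"],2),np.round(d["centre"],1).tolist()) for d in spot_point("clamp_grip","wrist")])
print([lid(s,(628,62),115,z=60,st=st,smin=60),lid(s,(630,17),0,z=60,st=st,smin=60,half=30)])
rectify(s,(635,-110),93,50,"w23k",st,6)
E
```

```text
t 45.38 at [633.4 -56.8 171.5] yaw 2.6 gap 82.2 F [-1.3 -0.5 -0.1] | d cm [ 1.345e+01 -1.000e-02  5.140e+00] turn 0.0
[(0.96, [633.6, -109.5, 84.7])]
[array([627.8,  60. ,   2.6,  54.1,  35.1]), array([629. ,  13.8,   2.7,  56.1,  34.8])]
```

View pics/w23.png

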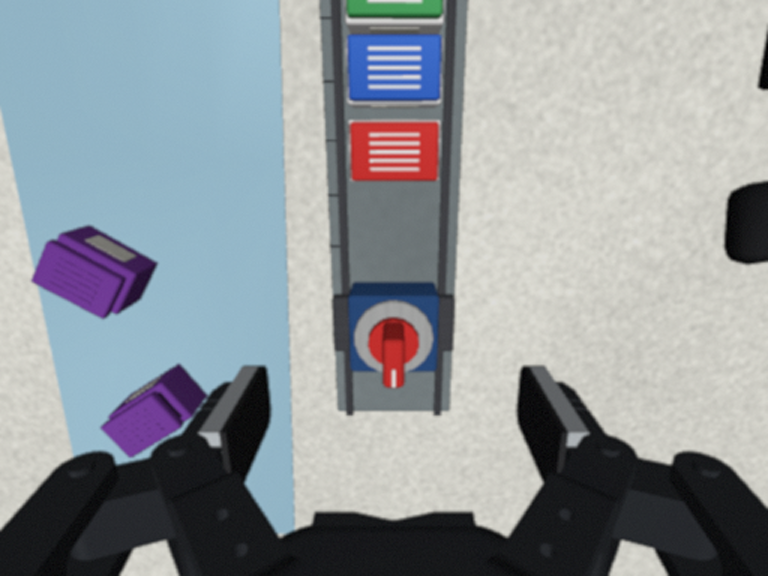

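View pics/w23k.png

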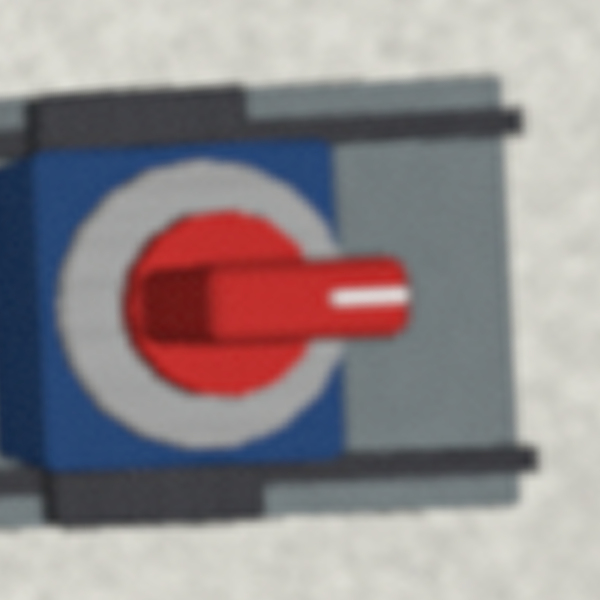

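Everything is in line, and the knob bar lies along the lane at (394,350). Gripping it again.

arm_command:
  steps:
    - [[2,0,2,0],[5,0,5.25,0],[8,0,5.25,0],[11,0,5.25,0],[13,0,5.25,0]]

```text
clock: 46.05
eef_pos: [633.9, -110.4, 38.1]
orientation: [1.175, 1.234, -1.179]
wrist_force: [-1.0, -0.8, -1.1]
finger_gap: 81.6
```

```bash
python3 - <<'E'
from h import *
snap("wrist","w24");delta((635.5,-110,37),2.6)
E
```

```text
t 46.1 at [ 632.2 -109.8   35.6] yaw 2.6 gap 82.0 F [-0.5  0.1 -1.9] | d cm [-0.14  0.33  0.04] turn -0.001
```

View pics/w24.png

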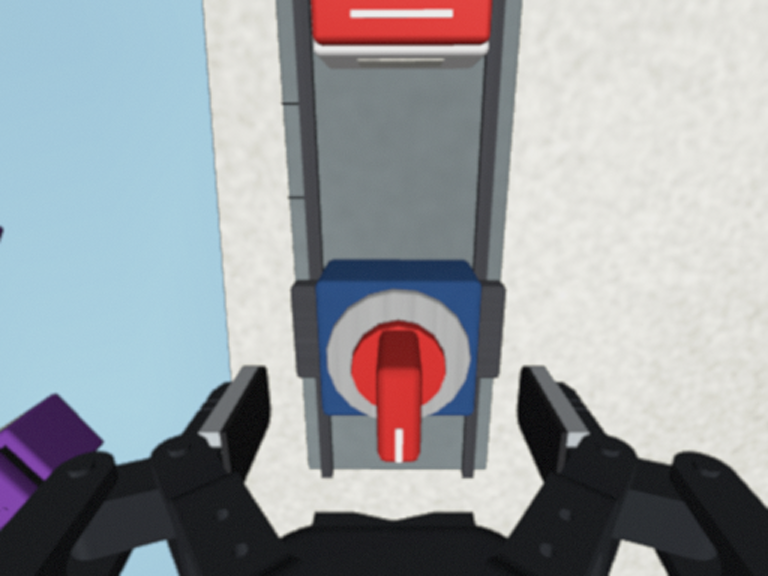

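arm_command:
  steps:
    - [[0,0.1,0,0],[0,0.1,0,0],[0,0.1,0,0],[0,0.1,0,0],[0,0.1,0,0]]
  grip: 0.8
  grip_force: 60

```text
clock: 46.72
eef_pos: [635.8, -110.4, 43.2]
orientation: [1.174, 1.232, -1.178]
wrist_force: [-5.2, -0.5, 7.0]
finger_gap: 12.7
```

arm_command:
  steps:
    - [[0,0,0,0],[0,0,0,0],[0,0,0,0],[0,0,0,0],[0,0,0,0]]

```text
clock: 47.35
eef_pos: [635.8, -110.4, 43.2]
orientation: [1.174, 1.232, -1.178]
wrist_force: [-4.7, 0.0, 6.5]
finger_gap: 12.7
```

```bash
python3 - <<'E'
from h import *
snap("wrist","w25");delta((630.8,-10.5,37),2.6)
E
```

```text
t 47.4 at [ 635.8 -110.4   43.2] yaw 2.6 gap 12.9 F [-5.7  0.1  6.5] | d cm [  0.61  -0.04 -10.  ] turn 0.0
```

View pics/w25.png

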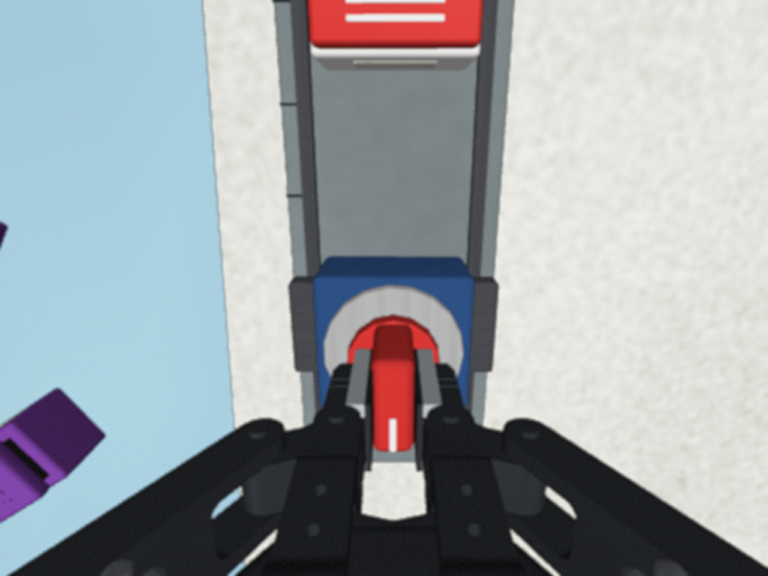

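Gripped at 12.8 mm. Sliding the stop up gently.

arm_command:
  steps:
    - [[0,0,-0.9,0],[0,0,-1.9,0],[0,0,-2.9,0],[0,0,-3.9,0],[0,0,-4.9,0]]

```text
clock: 48.02
eef_pos: [633.7, -61.9, 43.2]
orientation: [1.173, 1.231, -1.178]
wrist_force: [-6.9, -2.5, 6.6]
finger_gap: 12.5
```

arm_command:
  steps:
    - [[0,0,-1,0],[0,0,-2,0],[0,0,-2.8,0],[0,0,-3.4,0],[0,0,-4,0]]

```text
clock: 48.65
eef_pos: [631.9, -22.6, 43.2]
orientation: [1.172, 1.23, -1.178]
wrist_force: [-5.7, -4.3, 6.7]
finger_gap: 12.8
```

arm_command:
  steps:
    - [[0,0,-0.2,0],[0,0,-0.4,0],[0,0,-0.6,0],[0,0,-0.7,0],[0,0,-0.7,0]]

```text
clock: 49.28
eef_pos: [631.6, -16.3, 43.2]
orientation: [1.171, 1.23, -1.179]
wrist_force: [-6.1, -5.1, 7.0]
finger_gap: 12.9
```

```bash
python3 - <<'E'
from h import *
snap("wrist","w26");delta((630.8,-10.5,37),2.6)
E
```

```text
t 49.33 at [631.7 -16.3  43.2] yaw 2.6 gap 12.7 F [-5.4 -5.2  6.6] | d cm [ 0.62 -0.06 -0.58] turn 0.001
```

View pics/w26.png

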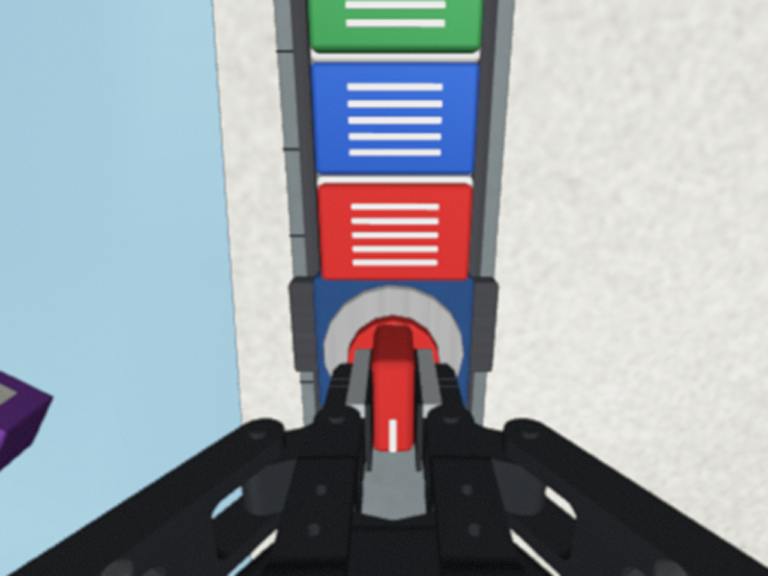

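Row is closing up. Continuing in small steps and watching Fy.

arm_command:
  steps:
    - [[0,0,-0.1,0],[0,0,-0.2,0],[0,0,-0.3,0],[0,0,-0.4,0],[0,0,-0.4,0]]

```text
clock: 49.95
eef_pos: [631.5, -12.3, 43.2]
orientation: [1.171, 1.23, -1.179]
wrist_force: [-5.5, -4.6, 7.1]
finger_gap: 12.7
```

arm_command:
  steps:
    - [[0,0,-0.1,0],[0,0,-0.2,0],[0,0,-0.3,0],[0,0,-0.3,0],[0,0,-0.3,0]]

```text
clock: 50.58
eef_pos: [631.3, -9.4, 43.2]
orientation: [1.171, 1.23, -1.179]
wrist_force: [-5.5, -5.1, 5.8]
finger_gap: 13.1
```

arm_command:
  steps:
    - [[0,0,-0.1,0],[0,0,-0.2,0],[0,0,-0.3,0],[0,0,-0.3,0],[0,0,-0.3,0]]

```text
clock: 51.2
eef_pos: [631.3, -7.7, 43.2]
orientation: [1.17, 1.228, -1.18]
wrist_force: [-5.7, -7.7, 5.5]
finger_gap: 12.5
```

```bash
python3 - <<'E'
from h import *
snap("top","t26",5,(190,95,340,160));delta((630.8,-10.5,37),2.6)
snap("scene","s26",5,(165,225,310,295))
E
```

```text
t 51.25 at [631.3  -7.7  43.2] yaw 2.6 gap 12.6 F [-5.1 -7.7  5.7] | d cm [ 0.62 -0.06  0.27] turn 0.001
```

View pics/s26.png

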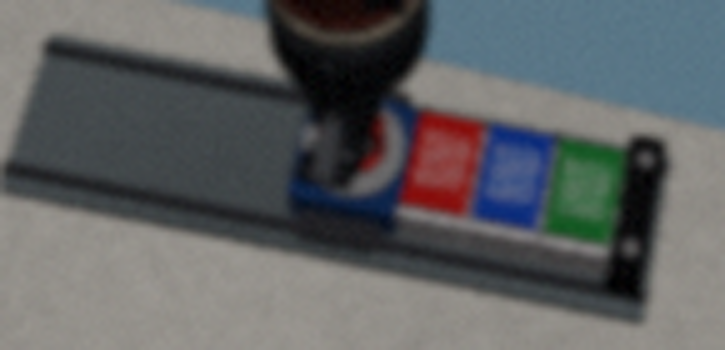

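Contact: only 1.7 of 3 mm moved, Fy is -7.7 N, and the scene crop shows no gaps. Pressing a little more, then turning to lock.

arm_command:
  steps:
    - [[0,0,-0.1,0],[0,0,-0.2,0],[0,0,-0.2,0],[0,0,-0.2,0],[0,0,-0.2,0]]
  grip_force: 80

```text
clock: 51.92
eef_pos: [631.3, -7.7, 43.2]
orientation: [1.167, 1.226, -1.181]
wrist_force: [-5.7, -12.0, 5.4]
finger_gap: 11.7
```

arm_command:
  steps:
    - [[0,0,0,0.14],[0,0,0,0.28],[0,0,0,0.42],[0,0,0,0.56],[0,0,0,0.7]]

```text
clock: 52.55
eef_pos: [632.8, -8.2, 43.3]
orientation: [1.669, 0.813, -1.675]
wrist_force: [-0.9, -13.5, 2.9]
finger_gap: 12.4
```

arm_command:
  steps:
    - [[0,0,0,0.14],[0,0,0,0.28],[0,0,0,0.42],[0,0,0,0.56],[0,0,0,0.68]]

```text
clock: 53.18
eef_pos: [633.6, -9.4, 43.4]
orientation: [2.093, 0.234, -2.089]
wrist_force: [-0.9, -15.9, 1.8]
finger_gap: 12.4
```

```bash
python3 - <<'E'
from h import *
snap("wrist","w27");delta((630.8,-10.5,37),-77); print(get_state()["torque"])
E
```

```text
t 53.23 at [633.6  -9.5  43.4] yaw -76.7 gap 12.2 F [ -0.5 -15.9   2.3] | d cm [0.64 0.03 0.3 ] turn 0.005
[-2.62863526  0.11928364  0.20100966]
```

View pics/w27.png

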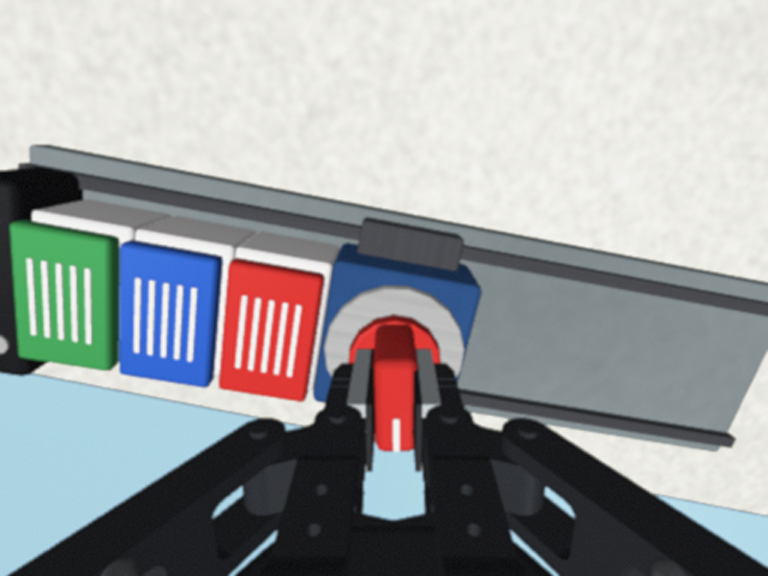

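Knob is turned 79°, with the bar square in the jaws at (395,390), and the row is closed. Releasing and checking.

arm_command:
  steps:
    - [[0,0,0,0],[0,0,0,0],[0,0,0,0],[0,0,0,0],[0,0,0,0]]
  grip: 4

```text
clock: 53.85
eef_pos: [632.0, -1.8, 41.5]
orientation: [2.096, 0.249, -2.096]
wrist_force: [0.5, 0.6, -0.2]
finger_gap: 40.0
```

arm_command:
  steps:
    - [[-3,0,0,0],[-7,0,0,0],[-11,0,0,-0.13],[-13,0,0,-0.26],[-15,0,0,-0.4]]

```text
clock: 54.48
eef_pos: [632.2, -2.0, 192.7]
orientation: [1.854, 0.615, -1.853]
wrist_force: [0.9, 0.2, -0.1]
finger_gap: 40.1
```

arm_command:
  steps:
    - [[0,0,0,-0.16],[0,0,0,-0.32],[0,0,0,-0.48],[0,0,0,-0.64],[0,0,0,-0.8]]
  grip: 0

```text
clock: 55.1
eef_pos: [631.9, -2.0, 191.4]
orientation: [1.304, 1.145, -1.304]
wrist_force: [-0.5, -0.1, -0.1]
finger_gap: -0.1
```

```bash
python3 - <<'E'
from h import *
delta((630.8,38,160),2.6)
E
```

```text
t 55.1 at [631.9  -2.  191.4] yaw -7.4 gap -0.1 F [-0.5 -0.1 -0.1] | d cm [ 3.14 -0.63 -3.95] turn -0.175
```

arm_command:
  steps:
    - [[0,-0.2,-1,-0.05],[0,-0.5,-3,-0.1],[0,-0.8,-5,-0.175],[0,-0.8,-6,-0.175],[0,-0.8,-6,-0.175]]

```text
clock: 55.72
eef_pos: [632.2, 59.6, 191.5]
orientation: [1.179, 1.228, -1.179]
wrist_force: [-0.0, -0.8, 0.0]
finger_gap: 0.2
```

arm_command:
  steps:
    - [[0,0,0,0],[0,0,0,0],[0,0,0,0],[0,0,0,0],[0,0,0,0]]

```text
clock: 56.35
eef_pos: [632.2, 58.1, 191.5]
orientation: [1.18, 1.228, -1.18]
wrist_force: [-0.7, -0.2, 0.4]
finger_gap: 0.2
```

```bash
python3 - <<'E'
from h import *
st=get_state();s=snap("wrist","w28");delta((629,60,180),2.6)
for n,p,h in [("green",(625,114),60),("blue",(627.5,76),115),("red",(629,38),0)]:
    print(n,lid(s,p,h,z=60,st=st,smin=60,half=32))
print([(q,[(round(d["score"],2),np.round(d["centre"],1).tolist()) for d in spot_point(q,"wrist")]) for q in ["stop_face","lane_end","lid1_top","lid2_top","lid5_top"]])
rectify(s,(628,50),46,100,"w28r",st,3)
E
```

```text
t 56.4 at [632.2  58.2 191.5] yaw 2.3 gap 0.0 F [-0.3  0.9  0.2] | d cm [ 1.15 -0.31 -0.19] turn -0.006
green [625.3 115.3   2.6  53.4  33.8]
blue [627.   77.8   2.4  54.5  34.5]
red [628.8  40.6   2.8  54.   35.2]
[('stop_face', [(0.22, [629.9, 37.6, 58.7])]), ('lane_end', []), ('lid1_top', [(0.95, [621.9, 75.8, 59.1]), (0.54, [632.0, 39.0, 60.5])]), ('lid2_top', [(0.59, [627.0, 114.5, 61.0])]), ('lid5_top', [(0.83, [414.0, -78.6, 46.3]), (0.64, [631.5, 35.5, 60.3])])]
```

View pics/w28.png

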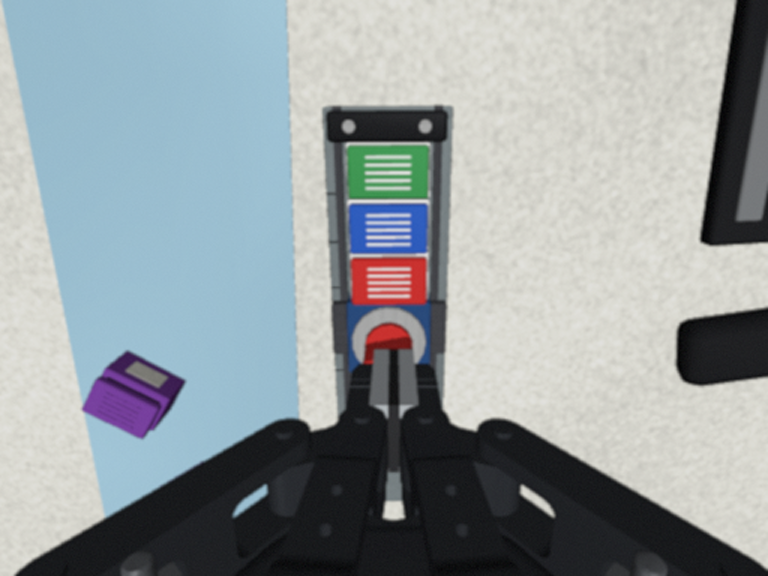

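View pics/w28r.png

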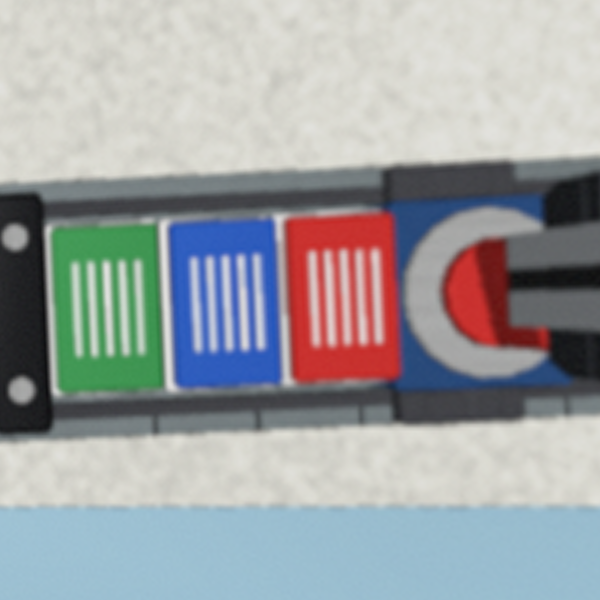

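Lid centres are 37.5 mm apart, against 38 nominal, so the row is closed. Now I press the lids with shut fingers, red first.

```bash
python3 - <<'E'
from h import *
delta((628.9,39.5,42),2.6)
E
```

```text
t 56.65 at [632.2  58.4 191.5] yaw 2.3 gap -0.0 F [0.  0.1 0. ] | d cm [14.95 -0.41  1.87] turn -0.005
```

arm_command:
  steps:
    - [[2,-0.2,0.6,0],[5,-0.35,1.3,0],[9,-0.4,1.8,0],[12.5,-0.4,1.85,0],[14.5,-0.4,1.85,0]]

```text
clock: 57.28
eef_pos: [626.1, 39.4, 42.6]
orientation: [1.178, 1.232, -1.184]
wrist_force: [0.1, -1.1, 1.0]
finger_gap: 0.1
```

arm_command:
  steps:
    - [[0,0,0,0],[0,0,0,0],[0,0,0,0],[0,0,0,0],[0,0,0,0]]

```text
clock: 57.9
eef_pos: [629.4, 39.7, 47.3]
orientation: [1.18, 1.227, -1.179]
wrist_force: [-0.2, -0.2, 0.0]
finger_gap: -0.2
```

```bash
python3 - <<'E'
from h import *
snap("wrist","w29");delta((628.9,39.5,30),2.6)
E
```

```text
t 57.95 at [629.2  39.7  47.1] yaw 2.3 gap 0.3 F [0.4 0.4 0.1] | d cm [ 1.71 -0.04  0.02] turn -0.005
```

View pics/w29.png

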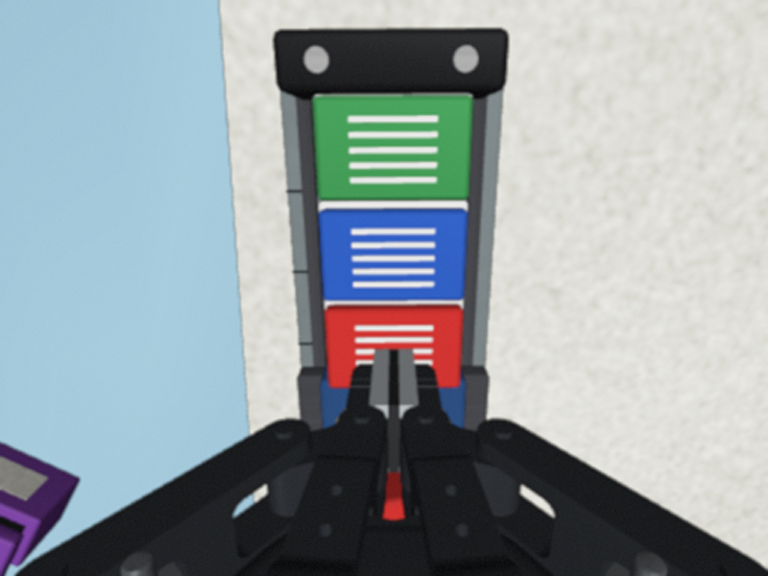

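arm_command:
  steps:
    - [[0.5,0,0,0],[1,0,0,0],[1.4,0,0,0],[1.7,0,0,0],[1.9,0,0,0]]

```text
clock: 58.58
eef_pos: [628.6, 39.7, 28.0]
orientation: [1.179, 1.229, -1.181]
wrist_force: [-3.0, -0.5, 6.8]
finger_gap: -0.0
```

arm_command:
  steps:
    - [[0.1,0,0,0],[0.2,0,0,0],[0.3,0,0,0],[0.4,0,0,0],[0.4,0,0,0]]

```text
clock: 59.2
eef_pos: [628.6, 39.7, 24.4]
orientation: [1.179, 1.229, -1.18]
wrist_force: [-2.5, -0.6, 4.5]
finger_gap: 0.3
```

arm_command:
  steps:
    - [[0.1,0,0,0],[0.2,0,0,0],[0.3,0,0,0],[0.4,0,0,0],[0.4,0,0,0]]

```text
clock: 59.82
eef_pos: [628.8, 39.7, 24.1]
orientation: [1.178, 1.23, -1.181]
wrist_force: [-11.0, 0.0, 20.5]
finger_gap: -0.3
```

Hard stop at 24.1 with 20 N, so red is home. On to blue.

arm_command:
  steps:
    - [[-1.5,0,0,0],[-2.6,0,-0.8,0],[-2.6,0,-2,0],[-2.6,0,-3.2,0],[-2.6,0,-3.8,0]]

```text
clock: 60.45
eef_pos: [626.5, 79.0, 44.5]
orientation: [1.178, 1.23, -1.18]
wrist_force: [-0.7, 0.1, -0.1]
finger_gap: 0.3
```

arm_command:
  steps:
    - [[0.5,0,0,0],[1,0,0,0],[1.4,0,0,0],[1.6,0,0,0],[1.8,0,0,0]]

```text
clock: 61.08
eef_pos: [626.9, 77.3, 28.3]
orientation: [1.179, 1.229, -1.181]
wrist_force: [-3.6, -0.1, 6.4]
finger_gap: 0.1
```

arm_command:
  steps:
    - [[0.2,0,0,0],[0.4,0,0,0],[0.6,0,0,0],[0.7,0,0,0],[0.7,0,0,0]]

```text
clock: 61.7
eef_pos: [627.0, 77.3, 24.2]
orientation: [1.178, 1.229, -1.182]
wrist_force: [-8.2, -0.6, 18.2]
finger_gap: 0.1
```

Blue is home. Green next.

arm_command:
  steps:
    - [[-1.5,0,0,0],[-2.6,0,-0.8,0],[-2.6,0,-2,0],[-2.6,0,-3.2,0],[-2.6,0,-3.7,0]]

```text
clock: 62.32
eef_pos: [625.1, 115.9, 45.6]
orientation: [1.178, 1.23, -1.18]
wrist_force: [-0.3, -0.2, 0.5]
finger_gap: 0.0
```

arm_command:
  steps:
    - [[0.5,0,0,0],[1,0,0,0],[1.4,0,0,0],[1.6,0,0,0],[1.8,0,0,0]]

```text
clock: 62.95
eef_pos: [626.0, 114.4, 28.8]
orientation: [1.18, 1.228, -1.18]
wrist_force: [-2.6, -0.9, 7.0]
finger_gap: 0.1
```

arm_command:
  steps:
    - [[0.2,0,0,0],[0.4,0,0,0],[0.6,0,0,0],[0.7,0,0,0],[0.7,0,0,0]]

```text
clock: 63.58
eef_pos: [626.0, 114.4, 24.2]
orientation: [1.179, 1.228, -1.18]
wrist_force: [-5.6, -1.5, 11.5]
finger_gap: -0.1
```

arm_command:
  steps:
    - [[0.1,0,0,0],[0.2,0,0,0],[0.2,0,0,0],[0.2,0,0,0],[0.2,0,0,0]]

```text
clock: 64.2
eef_pos: [626.0, 114.4, 24.1]
orientation: [1.178, 1.229, -1.181]
wrist_force: [-10.0, -1.6, 20.6]
finger_gap: 0.1
```

arm_command:
  steps:
    - [[-3,0,0,0],[-7,0,0,0],[-11,0,0,0],[-14,0,1.5,0],[-16,0,4,0]]

```text
clock: 64.82
eef_pos: [628.6, 74.9, 182.0]
orientation: [1.18, 1.226, -1.176]
wrist_force: [0.1, -0.4, 0.1]
finger_gap: -0.4
```

arm_command:
  steps:
    - [[0,0,2,0],[0,0,4,0],[0,0,5,0],[0,0,5,0],[0,0,5,0]]

```text
clock: 65.45
eef_pos: [629.2, 25.2, 178.8]
orientation: [1.179, 1.229, -1.18]
wrist_force: [-0.2, 0.5, 0.5]
finger_gap: 0.2
```

```bash
python3 - <<'E'
from h import *
st=get_state();s=snap("wrist","w30");delta((629,60,180),2.6)
for n,p,h in [("green",(625,114),60),("blue",(627.5,76),115),("red",(629,38),0)]:
    print(n,lid(s,p,h,z=54,st=st,smin=60,half=32))
rectify(s,(628,30),46,100,"w30r",st,3)
s=snap("scene","s30",5,(165,215,310,295))
for n,p,h in [("green",(625,114),60),("blue",(627.5,76),115),("red",(629,38),0)]:
    print(n,lid(s,p,h,z=54,smin=60,half=32))
E
```

```text
t 65.5 at [629.3  25.3 179. ] yaw 2.3 gap 0.4 F [-0.1  0.1 -0.8] | d cm [-0.1   0.11 -3.47] turn -0.005
green [625.4 115.4   2.9  52.9  34.9]
blue [627.2  77.2   2.5  53.6  34.7]
red [628.9  39.8   2.6  53.8  35.2]
green [626.3 116.7   2.1  55.3  36.2]
blue [628.3  77.8   2.5  57.1  36.4]
red [631.3  39.5   2.7  59.6  37. ]
```

View pics/w30.png

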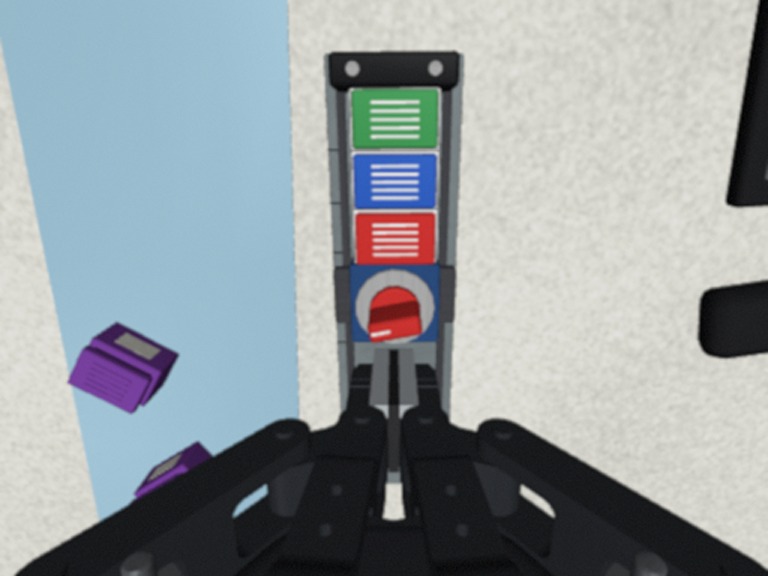

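View pics/w30r.png

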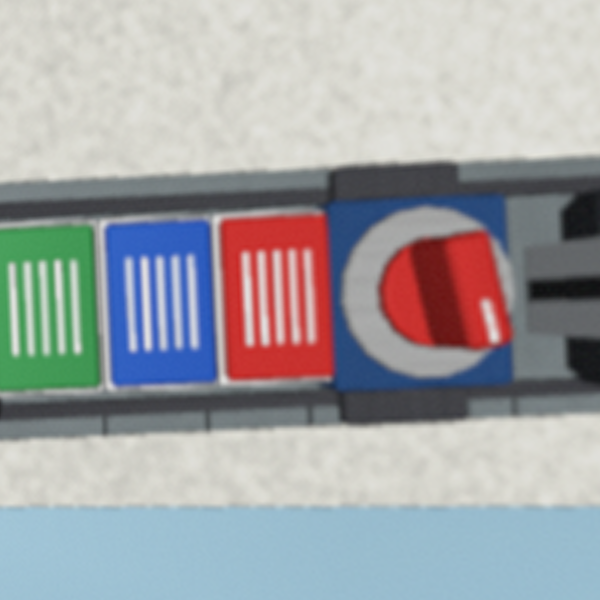

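View pics/s30.png

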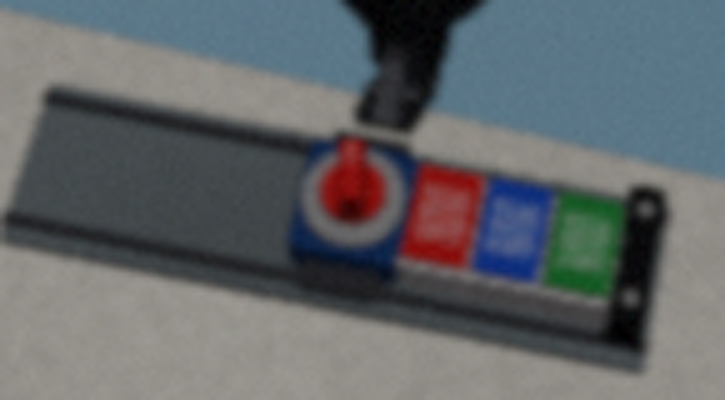

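The final views show these results:
- **Row:** closed, with lid spacing 37.4 and 38.2 mm.
- **Knob:** bar across the lane, about 13° off its x axis, so about 1.39 rad.
- **Lids:** all on their hard stops.
- **Robot:** clear of everything.

Handing in.

```bash
python3 -c "
from h import *
print(sign_off())"
```

```text
the job is handed in; nothing more can be done
None
```

The job is done and handed in at about 65.6 s of the 210 s allowed; `sign_off` gave no verdict. I freed the knob, drew the stop back and stood the three cartridges present (green, blue, red) upright in the lane. I then slid the stop up against them, locked the knob and pressed all three lids home.

**Last checks that agreed:**
- **Row:** lid centres are 37.4 and 38.2 mm apart against 38 nominal. They lie on the lane's centre line to about 1 mm in the wrist view, about 2 mm in the scene view.
- **Knob:** its bar lies across the lane, which I read as about 1.39 rad.
- **Lids:** each went down to a hard stop at about 20 N (18 to 21 N), after about 6 mm of travel.
- **Hands off:** the robot was clear of everything. I moved neither the purple look-alikes nor the tip box, bottle and scanner, though I did not re-measure those three at the end.

**Checks that failed or disagreed:**
- **Finger length:** the fingertips are really about 30 mm short of the stated TCP, so the first close on the knob met nothing. I went lower and used that offset from then on.
- **Camera agreement:** the top and scene cameras differed by up to about 6 mm on green, so I relied on wrist views for the grasps.
- **Final lid pictures:** the scene camera gave the red lid as 59.6 mm long against 54 mm, which is blur and the red knob nearby. I went by the wrist camera there as well.

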